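Set out the bone specimens for viewing

ROBOT

A 7-joint arm with a two-finger parallel gripper is mounted at the origin on the work surface. World frame = base frame: x ahead of the robot, y to its left, z up, the work surface at z = 0. Lengths are in mm, angles in rad, forces in N, time in s.
With the tool pointing down it reaches from about 350 to 900 mm from the base axis. Payload 19.9 kg.
Tool frame: the origin (TCP) lies midway between the tips of the shut fingers; the grasp point (between the pads) lies 19 mm behind it; z points along the fingers, y is the direction in which the jaws open and shut (so a half turn about z gives the same grasp; the last joint's range is limited). The gripper opens to 94 mm and grips with 3 to 60 N. Pads are 16 mm wide; open, the fingers measure 119 mm over their backs; the gripper's body (75 mm by 177 mm) begins 78 mm behind the grasp point.
Start: joints at [-1.347, 0.417, -0.01, 1.614, 0.005, 1.111, -0.053], TCP at [164.166, 603.032, 205.425] pointing down, gripper open.
Joint ranges: [-2.81, 2.81], [-0.39, 2.02], [-1.27, 1.25], [0.06, 2.57], [-1.19, 4.33], [0.19, 2], [-2.82, 2.82]. Speed limits (rad/s): [1.89, 1.89, 2.39, 2.39, 3.01, 3.01, 3.01].

INTERFACE

Orientations are given as a rotation vector (axis times angle).
In Python, from plant import env gives the robot as it stands. The module is installed in compiled form; this text tells all that it offers.
- The arm moves only by the tool move_arm, never from a script. Its argument "commands" is one flat list of numbers, 7 for each row, row after row: the shift along the tool's x, y, z in m, then the turn, a rotation vector about the tool's x, y, z in degrees, then the finger opening in m, from 0 to 0.094. In form: [dx, dy, dz, ax, ay, az, fingers, dx, dy, dz, ax, ay, az, fingers, ...]. A call has 1 to 12 rows; each row is the pose to reach, as a shift and turn from the pose commanded when the call began, along the tool's axes at that moment; what a row does not reach only later rows make up. A row lasts 1/8 s, in which the tool goes at most 62.5 mm and 10.7 degrees, less where a joint would pass 70% of its speed; a pose out of reach is approached as far as the arm can. A call with a gripper value outside its range is refused whole. The fingers move at their own pace and stop on an object; "force" is the grip in N (left out, the last holds). Time passes only in rows, so rows that repeat a pose let the fingers close. It gives the time, the measured TCP pose, the force and the opening at its end, in the units of the state.
- env.get_obs(): the state, without advancing time (a new reading comes with each control period).
- env.grab_frame(name): name is "scene" or "side" or "wrist"; returns (picture, depth): 384x512x3 uint8, red, green, blue; 384x512 float32, mm along the optical axis (not along the pixel's ray), 0 where there is no reading.
- env.camera_model(name): a dict with "intrinsics" (3x3 intrinsics, pixels), "k1" (the pictures are not rectified: a ray, as slopes to the right and down, at radius r is drawn at 1 + k1 r^2 times it, then the intrinsics apply), "view" (4x4, takes a point from world to camera coordinates); the wrist camera has in their place "mount" (4x4, takes a point from camera to tool coordinates, whose origin is the TCP and whose axes are the flange's). Camera axes: x right, y up, looking along -z (the intrinsics and any distortion apply to the point x, -y, -z); pixel columns grow to the right and rows downward; lengths in mm; the calibration is good to about 2 mm. A picture is of the moment at which its call begins: read the wrist's pose just before it. camera_model takes no time and is no camera call.
- env.job_done(): hands the job in, once; it reports no verdict.
The state is a dict: "time": time; "q": joint angles; "joint_velocities": joint speeds; "joint_torque": joint torques, N m; "tool_pos": TCP position; "tool_rot": TCP orientation; "contact_force": force on the tool from outside, world axes, zero at the start; "ft_torque": the same for the moment, N m; "width": finger opening in mm.
Only numpy, scipy, OpenCV 4.12 (cv2) and the standard library are available. Lean on these libraries where they do the work, as an engineer would, in place of code of your own. Each camera call takes 0.05 s, during which the arm holds its last target.

TASK

Set out the bone specimens: first, with the cradles still on the bench, seat every specimen that is there fully down in the cradle of its own length. Then carry each loaded cradle, keeping it level, to the viewing stand of its own length and set it down flat between the end stops; the reflex hammer left lying on a stand goes back flat in its T-shaped place in the tool rest. When all that is done, push the lamp lever fully over, away from the robot; leave the jar, bottle, bowl, notebook and brass weight alone, and a cradle without a specimen may stay where it is.

Things in the scene. Friction and masses are not known exactly. Their poses are not given: they have to be found in the camera images.
- specimen_short: short specimen, may be absent: an ivory bone section on a dark wooden plinth, standing upright (sizes in mm); plinth 64 long (its x) x 36 wide (y) x 22 high, above it the bone, 46 x 26 wide, up to 62 above the underside (flat sides, good to grip across its 26 mm). About 0.15 kg. Origin: centre of the underside, z up.
- cradle_short: short cradle: a white open-topped plastic box (sizes in mm), 77 long (x) x 49 wide (y) x 30 high, walls 4, floor 4 thick, pocket 69 x 41; the short specimen's plinth drops in from above with 2.5 to spare on each side, either way round. About 0.11 kg; grip it across its 49 mm. Origin: centre of the underside, z up.
- stand_short: short viewing stand, fixed (sizes in mm): an aluminium plate 150 (x) x 92 (y) x 12 high with a white window; dark end stops and corner ribs rise 16 above the plate and leave a bay 83 (x) x 55 (y) for the short cradle, 3 to spare on each side, either way round; ribs stand only at the last 12 mm of each end, so the middle of both long sides is free for fingers. Origin: centre of the plate's underside, on the table; the cradle rests at z = 12. The bay is centred on the origin.
- specimen_middle: middle specimen, may be absent: an ivory bone section on a dark wooden plinth, standing upright (sizes in mm); plinth 80 long (its x) x 36 wide (y) x 22 high, above it the bone, 58 x 26 wide, up to 62 above the underside (flat sides, good to grip across its 26 mm). About 0.15 kg. Origin: centre of the underside, z up.
- cradle_middle: middle cradle: a white open-topped plastic box (sizes in mm), 93 long (x) x 49 wide (y) x 30 high, walls 4, floor 4 thick, pocket 85 x 41; the middle specimen's plinth drops in from above with 2.5 to spare on each side, either way round. About 0.11 kg; grip it across its 49 mm. Origin: centre of the underside, z up.
- stand_middle: middle viewing stand, fixed (sizes in mm): an aluminium plate 150 (x) x 92 (y) x 12 high with a white window; dark end stops and corner ribs rise 16 above the plate and leave a bay 99 (x) x 55 (y) for the middle cradle, 3 to spare on each side, either way round; ribs stand only at the last 12 mm of each end, so the middle of both long sides is free for fingers. Origin: centre of the plate's underside, on the table; the cradle rests at z = 12. The bay is centred on the origin.
- specimen_long: long specimen, may be absent: an ivory bone section on a dark wooden plinth, standing upright (sizes in mm); plinth 96 long (its x) x 36 wide (y) x 22 high, above it the bone, 69 x 26 wide, up to 62 above the underside (flat sides, good to grip across its 26 mm). About 0.15 kg. Origin: centre of the underside, z up.
- cradle_long: long cradle: a white open-topped plastic box (sizes in mm), 109 long (x) x 49 wide (y) x 30 high, walls 4, floor 4 thick, pocket 101 x 41; the long specimen's plinth drops in from above with 2.5 to spare on each side, either way round. About 0.11 kg; grip it across its 49 mm. Origin: centre of the underside, z up.
- stand_long: long viewing stand, fixed (sizes in mm): an aluminium plate 150 (x) x 92 (y) x 12 high with a white window; dark end stops and corner ribs rise 16 above the plate and leave a bay 115 (x) x 55 (y) for the long cradle, 3 to spare on each side, either way round; ribs stand only at the last 12 mm of each end, so the middle of both long sides is free for fingers. Origin: centre of the plate's underside, on the table; the cradle rests at z = 12. The bay is centred on the origin.
- hammer: reflex hammer lying flat, T-shaped, 24 mm thick (sizes in mm): steel handle 20 wide from x = -70 to x = +50, dark rubber head across the +x end (x = 50 to 72, y = -32 to 32). 0.14 kg. Origin: underside, at the place to grip across the 20 mm handle; z up. It starts lying on top of the stops of the middle stand, 28 above the table.
- hammer_place (a point): the hammer's T-shaped place in the flat wooden tool rest (180 x 122 mm, fixed on the table): the point on its floor, 6 above the table, where the hammer's origin belongs, x along the handle towards the head. Walls 14 high round the head and at the last 31 mm of the tail, about 3 to spare; the middle of the handle is free for fingers. Beside it, at y = +64, a bone file lies in its own straight place, top 18 above the table.
- lamp (a joint): lamp switch lever on a small grey block: 0 = off, leaning towards the robot; 1.0 rad = fully on, leaning away. Stays where left; a push of 1 to 2 N at the ball moves it. It swings in the vertical plane of point lamp_tip's x axis.
- lamp_tip (a point): centre of the 26 mm black ball on the end of that lever (sizes in mm), 80 from its hinge; the hinge lies 22 above the table, the ball 92 at either end of travel; from off to on the ball goes 77 mm along the block's +x (away from the robot). At joint 0 the point's axes are those of the block: x the way to push, z up; they tip with the lever.
- jar: bystander: small lidded jar, 52 mm across, 75 mm high. Origin under its centre.
- spray: bystander: white bottle, 68 mm across, 115 mm high. Origin under its centre.
- bowl: bystander: steel bowl, 110 mm across, 45 mm high. Origin under its centre.
- notebook: bystander: closed blue notebook, 150 x 105 x 16 mm. Origin under its centre.
- weight: bystander: brass cylinder, 44 mm across, 50 mm high. Origin under its centre.
Mind the look-alikes: they are no part of the job. Leave any pink look-alike of the cradle_middle alone.

How it is judged:
By the outcome, as a careful person would: the job done as asked, in the order asked, and still so for the second after the job is handed in, with the robot touching nothing.
Of specimen_short, specimen_middle, specimen_long only 2 to 3 are there at a start; the rules pass over those that are not, and their reading is None.
At some moment in a run one of specimen_short, specimen_middle, specimen_long, cradle_short, cradle_middle, cradle_long may be knocked a few centimetres aside while the robot is not near it.
It also fails if it takes over 210 s, if anything falls off the work surface, if the arm or the gripper's body presses on something with over 40 N, if the wrist force passes 120 N, or if a joint passes its speed limit or range.

## Working session

There is one attempt and no reset: what is moved stays moved. The work goes in short steps, Python scripts to look and compute and a tool call to move; the robot and the scene stay as the last step left them, time stands still between calls to the robot, and variables do not carry over. Pictures are saved under pics/ and viewed, and the job is handed in when it is done.

Besides the shell and the picture viewer there is one more tool, called after ">>>" as a command line: name --argument value ..., lists and objects as JSON in quotes. move_arm: Moves the arm, as the interface text tells. Its arguments: {"type":"object","properties":{"commands":{"type":"array"},"force":{"type":"number"}},"required":["commands"]}

```bash
mkdir -p pics
cat > h.py <<'E'
import numpy as np, cv2
from scipy.spatial.transform import Rotation as R
from plant import env
def save(im,n,scale=1.5):
    im=cv2.resize(im,None,fx=scale,fy=scale,interpolation=cv2.INTER_CUBIC)
    cv2.imwrite('pics/'+n,im[:,:,::-1])
def cam(name,obs=None):
    m=env.camera_model(name)
    K=np.array(m['intrinsics']);k1=m['k1']
    if 'view' in m: V=np.array(m['view'])
    else:
        T=np.eye(4);T[:3,:3]=R.from_rotvec(obs['tool_rot']).as_matrix();T[:3,3]=obs['tool_pos']
        V=np.linalg.inv(T@np.array(m['mount']))
    return K,k1,V
def rays(c,uv):
    K,k1,V=c
    uv=np.atleast_2d(np.asarray(uv,float))
    d=np.c_[(uv[:,0]-K[0,2])/K[0,0],(uv[:,1]-K[1,2])/K[1,1]]
    s=d.copy()
    for _ in range(30):
        s=d/(1+k1*(s**2).sum(1,keepdims=True))
    dc=np.c_[s[:,0],-s[:,1],-np.ones(len(s))]
    W=np.linalg.inv(V)
    return W[:3,3],dc@W[:3,:3].T
def onplane(c,uv,z):
    o,d=rays(c,uv)
    t=(z-o[2])/d[:,2]
    return o+d*t[:,None]
def cloud(c,dep):
    h,w=dep.shape
    u,v=np.meshgrid(np.arange(w),np.arange(h))
    o,d=rays(c,np.c_[u.ravel(),v.ravel()])
    P=o+d*dep.ravel()[:,None]
    P[dep.ravel()<=0]=np.nan
    return P.reshape(h,w,3)
def proj(c,P):
    K,k1,V=c
    P=np.atleast_2d(P);p=P@V[:3,:3].T+V[:3,3]
    s=np.c_[p[:,0]/-p[:,2],-p[:,1]/-p[:,2]]
    s=s*(1+k1*(s**2).sum(1,keepdims=True))
    return np.c_[s[:,0]*K[0,0]+K[0,2],s[:,1]*K[1,1]+K[1,2]]
E
python3 - <<'E'
from h import *
o=env.get_obs();print(o)
for n in ['scene','side','wrist']:
    o=env.get_obs();im,d=env.grab_frame(n);save(im,n+'0.png');np.savez('/tmp/%s0.npz'%n,im=im,d=d,tp=o['tool_pos'],tr=o['tool_rot'])
    print(n,(d>0).mean(),env.camera_model(n))
E
```

```text
{'time': 0.0, 'q': array([-1.34650756,  0.41794895, -0.01030176,  1.61417991,  0.00474711,
        1.11069087, -0.05301716]), 'joint_velocities': array([ 0.00153749,  0.00021946,  0.00190418,  0.0009922 , -0.00103177,
       -0.00117198,  0.00058199]), 'joint_torque': array([-1.45174345e-03, -8.51258898e+01,  6.38358481e-01, -4.25973952e+01,
       -4.88114858e-02,  1.86981627e-02,  1.38045170e-04]), 'tool_pos': array([164.09668609, 602.68183378, 204.83851512]), 'tool_rot': array([-4.16251594e-01, -3.11386710e+00,  1.89242699e-03]), 'contact_force': array([ 0.30974133, -0.0633221 , -0.75072622]), 'ft_torque': array([-0.00561499, -0.02178749, -0.02418029]), 'width': 93.79209633198869}
scene 0.9961191813151041 {'intrinsics': array([[461.03328361,   0.        , 247.79785014],
       [  0.        , 461.03328361, 189.85679373],
       [  0.        ,   0.        ,   1.        ]]), 'k1': -0.08944034827336882, 'view': array([[-8.46377785e-01,  5.32552277e-01, -5.71983322e-03,
         4.73483926e+02],
       [-3.27513572e-01, -5.11983626e-01,  7.94108070e-01,
         6.55796439e+01],
      
[... 608 characters left out ...]
7.57572530e-01,
        -9.70738489e+02],
       [ 0.00000000e+00,  0.00000000e+00,  0.00000000e+00,
         1.00000000e+00]])}
wrist 0.99603271484375 {'intrinsics': array([[343.36882071,   0.        , 252.18388202],
       [  0.        , 343.36882071, 189.67500771],
       [  0.        ,   0.        ,   1.        ]]), 'k1': -0.07661719294621872, 'mount': array([[ 7.76017196e-05,  9.71079107e-01,  2.38757955e-01,
         6.79281067e+01],
       [ 9.99999985e-01, -3.84556062e-05, -1.68615461e-04,
        -4.24746712e-01],
       [-1.54557369e-04,  2.38757965e-01, -9.71079096e-01,
        -1.79083224e+02],
       [ 0.00000000e+00,  0.00000000e+00,  0.00000000e+00,
         1.00000000e+00]])}
```

View pics/scene0.png

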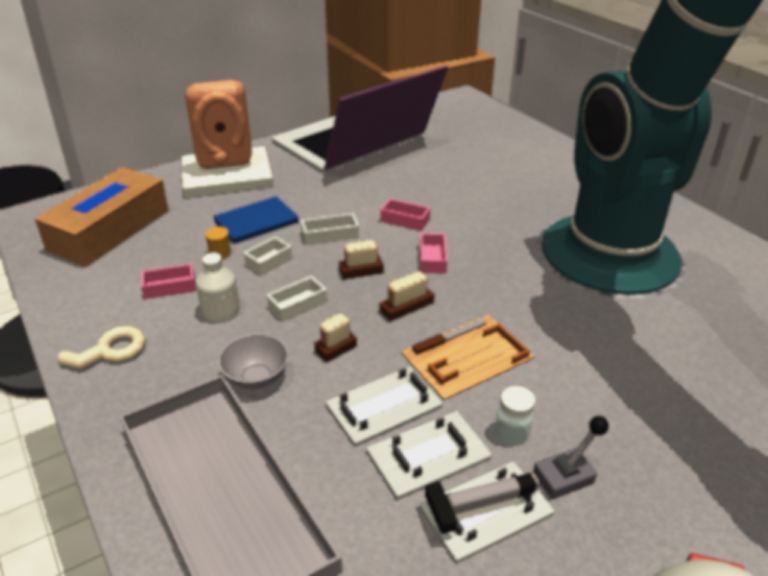

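View pics/side0.png

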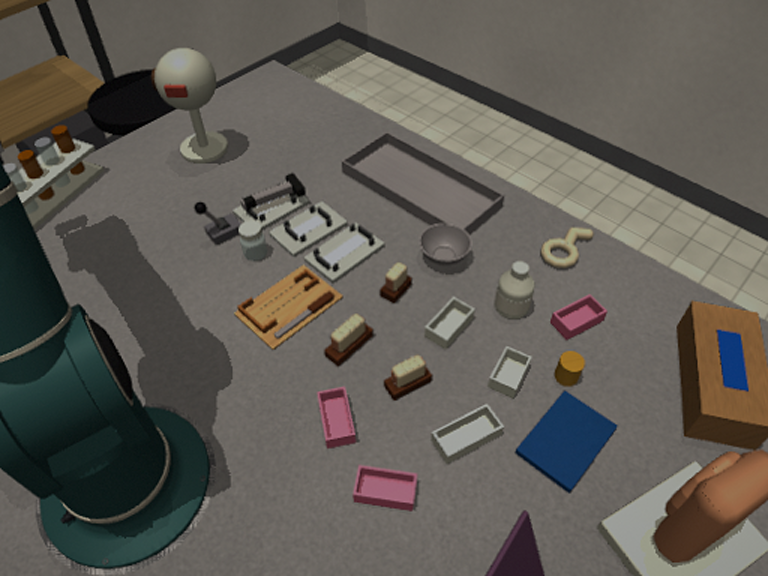

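View pics/wrist0.png

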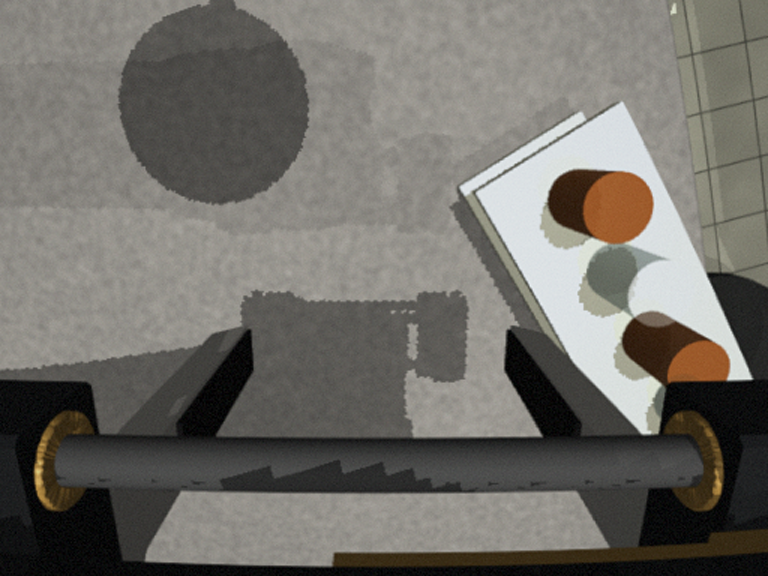

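```bash
cat > ortho.py <<'E'
from h import *
import sys
def ortho(c,im,d,x0,x1,y0,y1,s=1.0):
    P=cloud(c,d);h=int((x1-x0)*s);w=int((y1-y0)*s)
    out=np.zeros((h,w,3),np.uint8);Z=np.full((h,w),-1e9)
    p=P.reshape(-1,3);q=im.reshape(-1,3);ok=np.isfinite(p[:,0])&(p[:,2]<300)&(p[:,2]>-30);p=p[ok];q=q[ok]
    r=((x1-p[:,0])*s).astype(int);cc=((y1-p[:,1])*s).astype(int)
    ok=(r>=0)&(r<h)&(cc>=0)&(cc<w);r,cc,p,q=r[ok],cc[ok],p[ok],q[ok]
    o=np.argsort(p[:,2]);r,cc,p,q=r[o],cc[o],p[o],q[o]
    out[r,cc]=q;Z[r,cc]=p[:,2]
    return out,Z
E
python3 - <<'E'
from ortho import *
for n in ['scene','side']:
    f=np.load(f'/tmp/{n}0.npz');c=cam(n)
    P=cloud(c,f['d']);z=P[...,2];m=np.abs(z)<15
    print(n,np.nanmedian(z[m]),np.nanstd(z[m]))
    for px in [(128,192),(256,192),(350,250),(290,160),(110,140)]: print(px,P[px[1],px[0]].round(0))
    im,Z=ortho(c,f['im'],f['d'],250,950,-600,600,0.65)
    k=np.ones((3,3),np.uint8);im=cv2.dilate(im,k)
    save(im,f'ortho_{n}.png',1)
E
```

```text
scene 0.13436820995309517 4.113715377834761
(128, 192) [ 743. -326.    6.]
(256, 192) [ 443. -143.    0.]
(350, 250) [378. 166.   1.]
(290, 160) [ 282. -205.   14.]
(110, 140) [ 696. -618.    9.]
side -0.061919399770658856 4.047407992098124
(128, 192) [319. 262.   0.]
(256, 192) [570. -42.  23.]
(350, 250) [ 607. -354.   -4.]
(290, 160) [746. -26.  16.]
(110, 140) [418. 510.  -3.]
```

View pics/ortho_side.png

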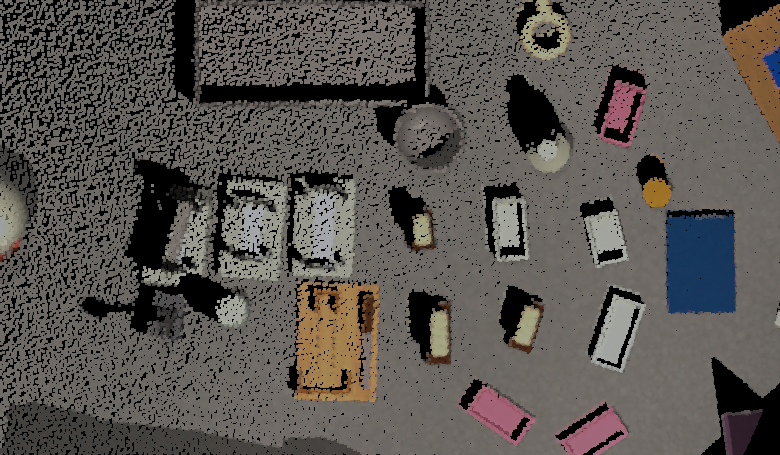

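View pics/ortho_scene.png

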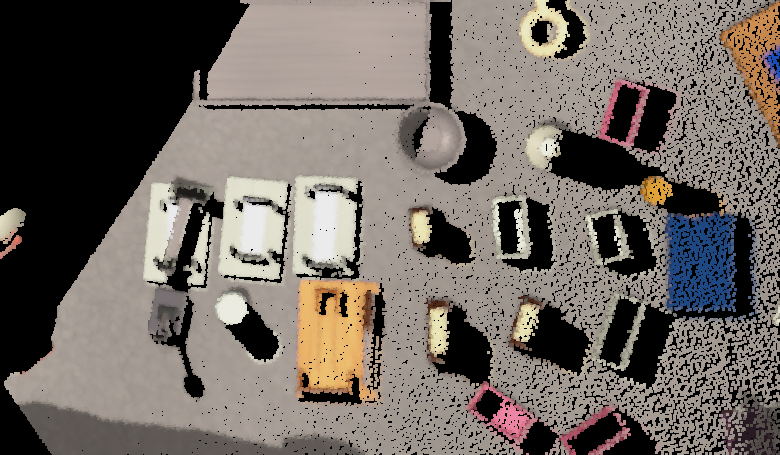

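```bash
cat > go.py <<'E'
from h import *
def go(x,y,z,yaw,o=None):
    o=o or env.get_obs()
    M=R.from_rotvec(o['tool_rot']).as_matrix();p=np.array(o['tool_pos'])
    a=np.deg2rad(yaw);X=np.array([np.cos(a),np.sin(a),0]);Z=np.array([0,0,-1.]);Y=np.cross(Z,X)
    T=np.c_[X,Y,Z]
    dt=M.T@(np.array([x,y,z])-p);rv=np.rad2deg(R.from_matrix(M.T@T).as_rotvec())
    print('yaw now %.1f'%np.rad2deg(np.arctan2(M[1,0],M[0,0])),'shift m',(dt/1000).round(4),'turn deg',rv.round(2),'rows>=%.1f'%max(np.linalg.norm(dt)/62.5,np.linalg.norm(rv)/10.7))
if __name__=='__main__':
    import sys
    v=[float(t) for t in sys.argv[1:]]
    for i in range(0,len(v),4): go(*v[i:i+4])
E
python3 go.py 400 250 350 180 470 -180 350 180
```

```text
yaw now 164.8 shift m [-0.3203 -0.2786 -0.1447] turn deg [ -0.05  -0.   -15.23] rows>=7.2
yaw now 164.8 shift m [-0.5008 -0.6751 -0.1443] turn deg [ -0.05  -0.   -15.23] rows>=13.6
```

>>> move_arm --commands '[-0.32, -0.279, -0.145, 0, 0, -15.2, 0.094, -0.32, -0.279, -0.145, 0, 0, -15.2, 0.094, -0.32, -0.279, -0.145, 0, 0, -15.2, 0.094, -0.32, -0.279, -0.145, 0, 0, -15.2, 0.094, -0.32, -0.279, -0.145, 0, 0, -15.2, 0.094, -0.32, -0.279, -0.145, 0, 0, -15.2, 0.094, -0.5, -0.675, -0.145, 0, 0, -15.2, 0.094, -0.5, -0.675, -0.145, 0, 0, -15.2, 0.094, -0.5, -0.675, -0.145, 0, 0, -15.2, 0.094, -0.5, -0.675, -0.145, 0, 0, -15.2, 0.094, -0.5, -0.675, -0.145, 0, 0, -15.2, 0.094, -0.5, -0.675, -0.145, 0, 0, -15.2, 0.094]'

```text
time: 1.65
tool_pos: [442.2, -59.9, 344.8]
tool_rot: [0.0, 3.141, 0.001]
contact_force: [0.9, 0.9, 0.3]
width: 93.9
```

```bash
python3 go.py 470 -180 350 180
```

```text
yaw now 180.0 shift m [-0.0279 -0.1201 -0.0053] turn deg [ 0.02  0.03 -0.02] rows>=2.0
```

>>> move_arm --commands '[-0.03, -0.12, 0, 0, 0, 0, 0.094, -0.03, -0.12, 0, 0, 0, 0, 0.094, -0.03, -0.12, 0, 0, 0, 0, 0.094, -0.03, -0.12, 0, 0, 0, 0, 0.094]'

```text
time: 2.15
tool_pos: [472.1, -177.5, 344.2]
tool_rot: [-0.001, -3.141, 0.0]
contact_force: [-0.4, 0.5, -0.2]
width: 93.7
```

```bash
cat > wl.py <<'E'
from ortho import *
def look(tag,pic=True,scale=1.5):
    o=env.get_obs();im,d=env.grab_frame('wrist');c=cam('wrist',o)
    np.savez(f'/tmp/{tag}.npz',im=im,d=d,tp=o['tool_pos'],tr=o['tool_rot'])
    if pic: save(im,tag+'.png',scale)
    print('t',o['time'],np.round(o['tool_pos'],1),np.abs(o['joint_velocities']).max().round(3))
    return o,im,d,c
def hsv(im): return cv2.cvtColor(im,cv2.COLOR_RGB2HSV)
E
python3 - <<'E'
from wl import *
o,im,d,c=look('w1')
P=cloud(c,d);z=P[...,2];print(np.nanmedian(z[:200]))
E
```

```text
t 2.15 [ 472.1 -177.5  344.2] 0.019
0.22527012742699526
```

View pics/w1.png

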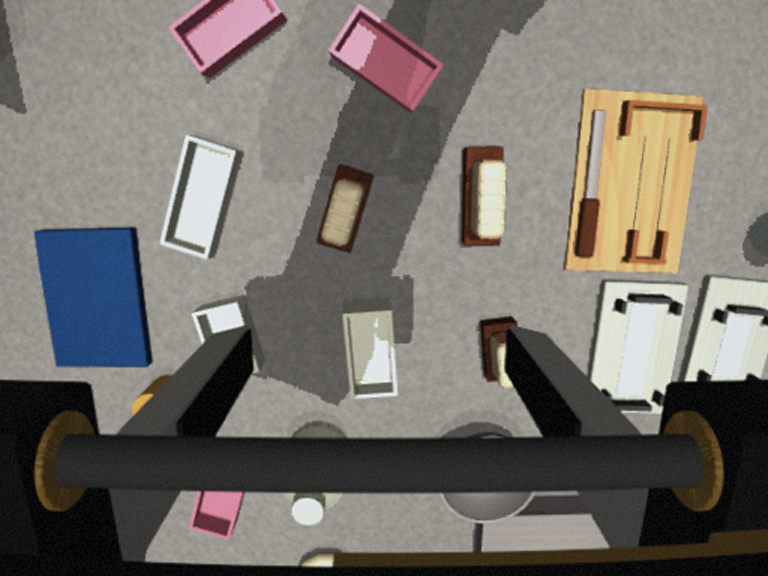

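```bash
cat >> wl.py <<'E'
def rectof(pts):
    (cx,cy),(w,h),a=cv2.minAreaRect(pts.astype(np.float32))
    if w<h: w,h=h,w;a+=90
    a=(a+90)%180-90
    return cx,cy,w,h,a
def comps(mask,P,zlo,zhi,minpx=60,name=''):
    n,L,st,ce=cv2.connectedComponentsWithStats(mask.astype(np.uint8),connectivity=4)
    out=[]
    for i in range(1,n):
        if st[i,4]<minpx: continue
        Q=P[L==i];Q=Q[np.isfinite(Q[:,0])]
        r=rectof(Q[:,:2])
        print(name,'px',ce[i].round(0),'n',st[i,4],'z',np.percentile(Q[:,2],[5,50,95]).round(0),'rect x %.1f y %.1f  %.0fx%.0f ang %.1f'%r)
        out.append((r,Q))
    return out
def measure(im,d,c,xr=(300,800),yr=(-500,500)):
    P=cloud(c,d);z=P[...,2];H=hsv(im);
    reg=(P[...,0]>xr[0])&(P[...,0]<xr[1])&(P[...,1]>yr[0])&(P[...,1]<yr[1])
    hue,s,v=H[...,0],H[...,1],H[...,2]
    pink=((hue>150)|(hue<3))&(s>70)
    comps(reg&(z>50)&(z<75)&(s>30)&(hue>10)&(hue<40),P,0,0,name='bone')
    comps(reg&(z>26.5)&(z<34)&~pink&(s<60),P,0,0,name='rim')
E
python3 - <<'E'
from wl import *
f=np.load('/tmp/w1.npz');c=cam('wrist',dict(tool_pos=f['tp'],tool_rot=f['tr']))
measure(f['im'],f['d'],c)
P=cloud(c,f['d'])
H=hsv(f['im'])
for u,v in [(327,130),(230,140),(134,137),(345,230)]: print(u,v,P[v,u].round(1),H[v,u])
E
```

```text
bone px [324. 133.] n 448 z [53. 60. 62.] rect x 439.6 y -76.7  69x27 ang 0.6
bone px [228. 141.] n 803 z [57. 61. 63.] rect x 451.5 y -211.3  60x26 ang -16.8
bone px [334. 244.] n 201 z [52. 60. 63.] rect x 599.7 y -57.5  46x12 ang 10.1
rim px [131. 131.] n 707 z [28. 30. 31.] rect x 439.6 y -352.7  110x50 ang -18.5
rim px [435. 200.] n 96 z [27. 28. 30.] rect x 541.9 y 101.6  40x6 ang 87.8
rim px [143. 211.] n 208 z [27. 30. 31.] rect x 563.7 y -340.5  50x33 ang -74.8
rim px [502. 207.] n 76 z [27. 28. 29.] rect x 554.5 y 214.0  39x7 ang 84.2
rim px [247. 236.] n 484 z [28. 30. 31.] rect x 599.2 y -186.2  94x49 ang 4.2
rim px [422. 272.] n 87 z [27. 28. 29.] rect x 662.1 y 97.5  41x7 ang 88.8
rim px [211. 289.] n 60 z [27. 30. 34.] rect x 690.4 y -244.7  42x7 ang 89.6
rim px [323. 335.] n 199 z [27. 31. 34.] rect x 773.7 y -61.5  79x22 ang 88.9
rim px [369. 341.] n 150 z [27. 31. 34.] rect x 791.9 y 19.2  85x6 ang 88.9
327 130 [435.3 -78.   61. ] [ 33  24 226]
230 140 [ 448.9 -207.9   59.9] [ 22  63 183]
134 137 [ 449.  -357.2    4.6] [105   7 232]
345 230 [ 465.3 -131.   359.9] [113 128   8]
```

```bash
cat >> wl.py <<'E'
def spec(im,d,c,x,y,rad=75):
    P=cloud(c,d);H=hsv(im);n=(P[...,0]-x)**2+(P[...,1]-y)**2<rad**2
    z=P[...,2]
    b=P[n&(z>52)&(z<72)]; p=P[n&(z>16)&(z<72)]; pl=P[n&(z>18)&(z<24)&(H[...,1]>60)]
    for nm,q in (('bone',b),('all>16',p),('plinth top',pl)):
        if len(q)>20: print(nm,len(q),'x %.1f y %.1f  %.0fx%.0f ang %.1f'%rectof(q[:,:2]),'z',np.median(q[:,2]).round(1))
E
python3 - <<'E'
from wl import *
f=np.load('/tmp/w1.npz');c=cam('wrist',dict(tool_pos=f['tp'],tool_rot=f['tr']))
for x,y in [(440,-77),(451,-211),(600,-50)]: spec(f['im'],f['d'],c,x,y)
E
python3 go.py 440 -76 200 179.4
```

```text
bone 994 x 439.6 y -76.8  69x27 ang -0.2 z 61.3
all>16 1767 x 439.1 y -77.2  96x37 ang 0.2 z 58.0
plinth top 598 x 439.7 y -77.6  94x36 ang -0.1 z 21.7
bone 811 x 451.3 y -211.3  60x26 ang -16.9 z 61.2
all>16 1349 x 451.1 y -211.2  80x36 ang -17.1 z 59.3
plinth top 464 x 451.4 y -211.5  79x36 ang -17.1 z 21.6
bone 200 x 600.7 y -57.4  48x14 ang 13.7 z 60.4
all>16 645 x 599.4 y -50.6  65x36 ang 7.1 z 29.3
plinth top 289 x 599.5 y -50.8  65x36 ang 6.6 z 21.7
yaw now -180.0 shift m [0.0321 0.1009 0.1444] turn deg [ 0.02 -0.02  0.63] rows>=2.9
```

```bash
python3 go.py 439.4 -77.2 100 180 439.4 -77.2 30 180; python3 -c "
from h import *
for i in range(3): print(env.get_obs()['tool_pos'])"
```

```text
yaw now -180.0 shift m [0.0326 0.0997 0.2444] turn deg [ 0.02 -0.02  0.03] rows>=4.3
yaw now -180.0 shift m [0.0326 0.0997 0.3144] turn deg [ 0.02 -0.02  0.03] rows>=5.3
[ 472.16319509 -176.95756512  344.36981828]
[ 472.16319509 -176.95756512  344.36981828]
[ 472.16319509 -176.95756512  344.36981828]
```

>>> move_arm --commands '[0.033, 0.1, 0.244, 0, 0, 0, 0.07, 0.033, 0.1, 0.244, 0, 0, 0, 0.07, 0.033, 0.1, 0.244, 0, 0, 0, 0.07, 0.033, 0.1, 0.244, 0, 0, 0, 0.07, 0.033, 0.1, 0.244, 0, 0, 0, 0.07, 0.033, 0.1, 0.244, 0, 0, 0, 0.07, 0.033, 0.1, 0.244, 0, 0, 0, 0.07]' --force 20

```text
time: 3.08
tool_pos: [440.7, -78.5, 102.3]
tool_rot: [0.001, 3.139, 0.0]
contact_force: [-1.0, -0.8, 0.1]
width: 69.7
```

```bash
python3 go.py 439.4 -77.2 30 180;python3 - <<'E'
from wl import *
o,im,d,c=look('w2',False)
E
```

```text
yaw now 180.0 shift m [0.0015 0.0013 0.0723] turn deg [ 0.01  0.17 -0.05] rows>=1.2
t 3.075 [440.7 -78.5 102.3] 0.007
```

>>> move_arm --commands '[0.001, 0.001, 0.04, 0, 0, 0, 0.07, 0.001, 0.001, 0.072, 0, 0, 0, 0.07, 0.001, 0.001, 0.072, 0, 0, 0, 0.07, 0.001, 0.001, 0.072, 0, 0, 0, 0.015, 0.001, 0.001, 0.072, 0, 0, 0, 0.015, 0.001, 0.001, 0.072, 0, 0, 0, 0.015, 0.001, 0.001, 0.072, 0, 0, 0, 0.015]' --force 20

```text
time: 4.0
tool_pos: [438.5, -76.8, 28.9]
tool_rot: [0.001, 3.141, 0.0]
contact_force: [-0.0, -0.2, 0.3]
width: 33.4
```

```bash
python3 go.py 439.4 -77.2 130 180 439.6 -352.7 130 161.5
```

```text
yaw now 180.0 shift m [-0.001  -0.0004 -0.1011] turn deg [ 0.    0.04 -0.02] rows>=1.6
yaw now 180.0 shift m [-0.0013 -0.2759 -0.1011] turn deg [1.000e-02 4.000e-02 1.848e+01] rows>=4.7
```

>>> move_arm --commands '[0, 0, 0, 0, 0, 0, 0.015, 0, 0, 0, 0, 0, 0, 0.015, 0, 0, 0, 0, 0, 0, 0.015, 0, 0, -0.05, 0, 0, 0, 0.015, 0, 0, -0.08, 0, 0, 0, 0.015]'

```text
time: 4.62
tool_pos: [438.2, -77.2, 109.9]
tool_rot: [0.002, 3.141, -0.001]
contact_force: [0.4, 0.2, -1.8]
width: 26.2
```

```bash
python3 go.py 439.6 -352.7 110 161.5
```

```text
yaw now 179.9 shift m [-0.0016 -0.2755  0.    ] turn deg [-2.000e-02  1.000e-02  1.844e+01] rows>=4.4
```

>>> move_arm --commands '[-0.002, -0.276, 0, 0, 0, 18.5, 0.015, -0.002, -0.276, 0, 0, 0, 18.5, 0.015, -0.002, -0.276, 0, 0, 0, 18.5, 0.015, -0.002, -0.276, 0, 0, 0, 18.5, 0.015, -0.002, -0.276, 0, 0, 0, 18.5, 0.015, -0.002, -0.276, 0, 0, 0, 18.5, 0.015, -0.002, -0.276, 0, 0, 0, 18.5, 0.015, -0.002, -0.276, 0, 0, 0, 18.5, 0.015]'

```text
time: 5.62
tool_pos: [440.5, -351.7, 108.5]
tool_rot: [0.504, 3.101, 0.001]
contact_force: [-0.7, 0.1, -1.1]
width: 25.8
```

```bash
python3 go.py 439.6 -352.7 35 161.5;python3 - <<'E'
from wl import *
o,im,d,c=look('w3')
measure(im,d,c)
E
```

```text
yaw now 161.6 shift m [ 0.0005 -0.0013  0.0735] turn deg [ 0.03 -0.    0.05] rows>=1.2
t 5.625 [ 440.5 -351.7  108.5] 0.004
bone px [447. 156.] n 3284 z [53. 61. 63.] rect x 451.1 y -212.7  60x26 ang -16.5
rim px [214.  22.] n 468 z [29. 30. 31.] rect x 313.3 y -336.6  45x23 ang 84.5
rim px [246. 136.] n 653 z [29. 30. 31.] rect x 422.2 y -346.9  73x49 ang -18.4
rim px [481. 266.] n 697 z [27. 30. 31.] rect x 572.6 y -189.0  50x43 ang -85.8
rim px [478. 340.] n 352 z [27. 30. 31.] rect x 637.6 y -198.6  45x26 ang 54.5
rim px [289. 335.] n 91 z [28. 30. 31.] rect x 572.9 y -361.3  21x5 ang 11.8
```

View pics/w3.png

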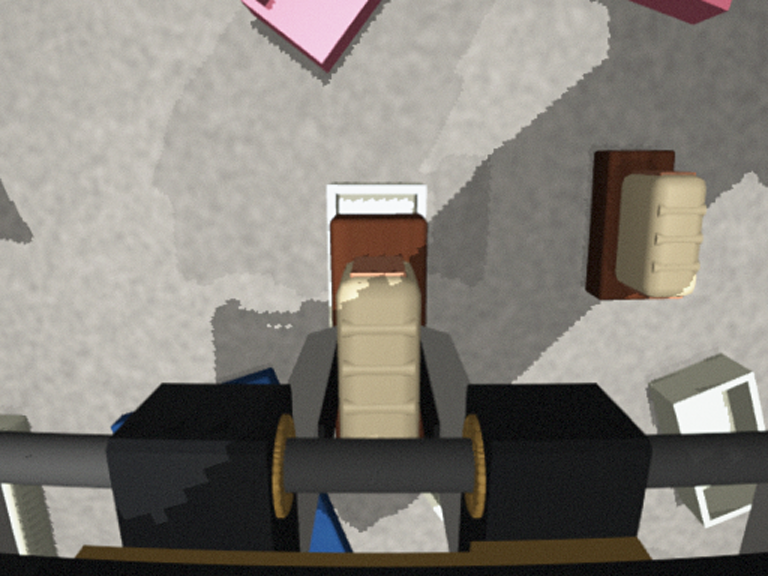

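```bash
python3 go.py 438.5 -352.3 45 161.5  438.5 -352.3 33.5 161.5
```

```text
yaw now 161.6 shift m [ 0.0018 -0.0011  0.0636] turn deg [0.02 0.01 0.06] rows>=1.0
yaw now 161.6 shift m [ 0.0018 -0.0011  0.0751] turn deg [0.02 0.01 0.06] rows>=1.2
```

>>> move_arm --commands '[0.002, -0.001, 0, 0, 0, 0, 0.015, 0.002, -0.001, 0.04, 0, 0, 0, 0.015, 0.002, -0.001, 0.055, 0, 0, 0, 0.015, 0.002, -0.001, 0.065, 0, 0, 0, 0.015, 0.002, -0.001, 0.075, 0, 0, 0, 0.015, 0.002, -0.001, 0.075, 0, 0, 0, 0.015, 0.002, -0.001, 0.075, 0, 0, 0, 0.015]'

```text
time: 6.55
tool_pos: [438.1, -353.4, 34.0]
tool_rot: [0.506, 3.1, -0.0]
contact_force: [-0.0, -0.4, -2.3]
width: 26.0
```

Run:
```python
from wl import *
o,im,d,c=look('w4')
```

```text
t 6.55 [ 438.1 -353.4   34. ] 0.004
```

View pics/w4.png

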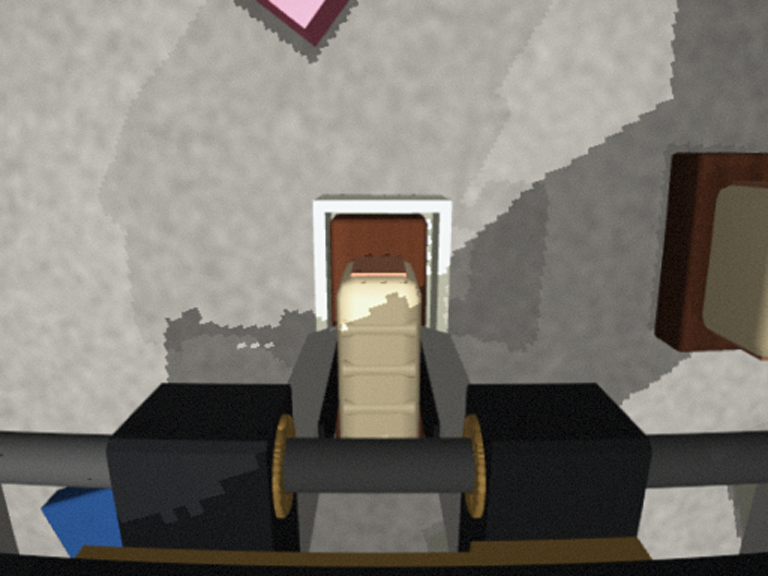

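>>> move_arm --commands '[0, 0, 0, 0, 0, 0, 0.05, 0, 0, 0, 0, 0, 0, 0.05, 0, 0, -0.05, 0, 0, 0, 0.05, 0, 0, -0.1, 0, 0, 0, 0.05, 0, 0, -0.16, 0, 0, 0, 0.05, 0, 0, -0.2, 0, 0, 0, 0.07, 0, 0, -0.24, 0, 0, 0, 0.07]'

```text
time: 7.48
tool_pos: [437.8, -353.1, 275.3]
tool_rot: [0.506, 3.1, 0.0]
contact_force: [-0.1, 0.5, -0.4]
width: 66.3
```

```bash
python3 - <<'E'
from wl import *
o,im,d,c=look('w5')
measure(im,d,c)
spec(im,d,c,438,-353)
spec(im,d,c,451,-211)
E
python3 go.py 451.3 -211.4 110 163
```

```text
t 7.475 [ 437.8 -353.1  275.3] 0.618
bone px [369. 134.] n 758 z [53. 61. 63.] rect x 450.9 y -212.3  59x25 ang -16.2
bone px [253. 167.] n 1211 z [61. 65. 67.] rect x 439.1 y -353.9  71x25 ang -18.1
bone px [508. 208.] n 186 z [51. 56. 60.] rect x 598.6 y -61.9  44x9 ang -2.8
rim px [330.  20.] n 66 z [29. 30. 31.] rect x 308.5 y -212.5  18x9 ang 54.1
rim px [234.  54.] n 149 z [29. 30. 31.] rect x 311.4 y -332.5  49x23 ang -89.9
rim px [253. 162.] n 806 z [28. 30. 31.] rect x 439.5 y -352.6  109x49 ang -18.8
rim px [406. 223.] n 515 z [27. 30. 31.] rect x 595.5 y -187.0  88x50 ang 4.2
rim px [294. 258.] n 448 z [28. 30. 31.] rect x 585.4 y -335.2  78x49 ang 12.5
bone 1299 x 439.2 y -354.0  71x25 ang -18.1 z 65.4
all>16 3085 x 439.5 y -352.6  109x49 ang -18.8 z 30.3
plinth top 22 x 439.9 y -354.9  94x34 ang -17.8 z 23.8
bone 1120 x 450.9 y -211.9  59x26 ang -16.2 z 61.3
all>16 2136 x 451.2 y -212.3  80x35 ang -18.1 z 55.4
plinth top 692 x 451.2 y -212.3  80x35 ang -18.1 z 21.7
yaw now 161.4 shift m [0.0347 0.1399 0.1696] turn deg [-0.06  0.34 -1.56] rows>=3.6
```

View pics/w5.png

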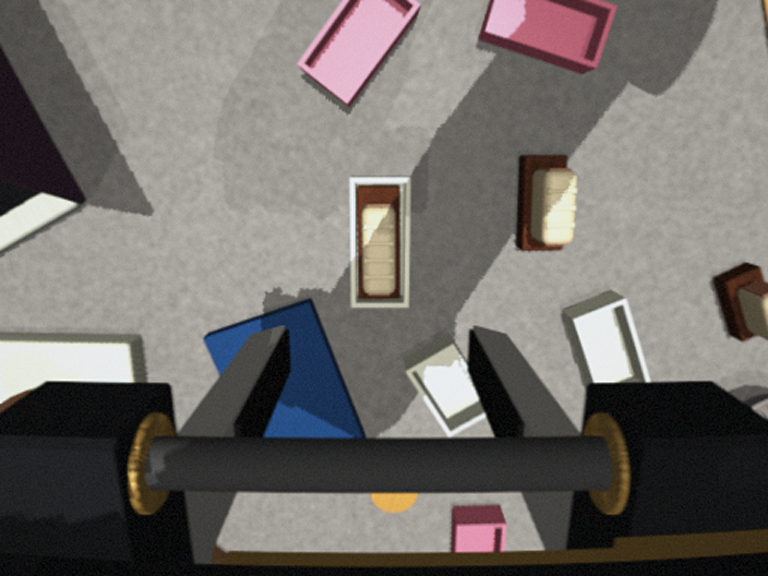

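```bash
python3 go.py 451.3 -211.4 110 163
```

```text
yaw now 161.4 shift m [0.0347 0.1399 0.1696] turn deg [-0.06  0.34 -1.56] rows>=3.6
```

>>> move_arm --commands '[0.035, 0.14, 0.17, 0, 0, -1.5, 0.07, 0.035, 0.14, 0.17, 0, 0, -1.5, 0.07, 0.035, 0.14, 0.17, 0, 0, -1.5, 0.07, 0.035, 0.14, 0.17, 0, 0, -1.5, 0.07, 0.035, 0.14, 0.17, 0, 0, -1.5, 0.07, 0.035, 0.14, 0.17, 0, 0, -1.5, 0.07, 0.035, 0.14, 0.17, 0, 0, -1.5, 0.07]'

```text
time: 8.4
tool_pos: [449.6, -210.5, 104.6]
tool_rot: [0.467, 3.105, -0.001]
contact_force: [-0.0, 0.1, -0.6]
width: 69.8
```

```bash
python3 go.py 451.3 -211.4 30 163;  python3 - <<'E'
from wl import *
o,im,d,c=look('w6',0)
spec(im,d,c,451,-211)
E
```

```text
yaw now 162.9 shift m [-0.0017 -0.0003  0.0746] turn deg [-0.01  0.11 -0.1 ] rows>=1.2
t 8.4 [ 449.6 -210.5  104.6] 0.005
bone 3001 x 451.2 y -211.1  59x26 ang -17.9 z 61.4
all>16 4592 x 451.0 y -211.1  79x36 ang -17.3 z 60.2
plinth top 1341 x 450.9 y -211.4  79x35 ang -17.1 z 21.7
```

Still in place. Descend, grip, lift.

>>> move_arm --commands '[-0.001, 0, 0.04, 0, 0, 0, 0.07, -0.001, 0, 0.074, 0, 0, 0, 0.07, -0.001, 0, 0.074, 0, 0, 0, 0.04, -0.001, 0, 0.074, 0, 0, 0, 0.015, -0.001, 0, 0.074, 0, 0, 0, 0.015, -0.001, 0, 0.074, 0, 0, 0, 0.015, -0.001, 0, 0.074, 0, 0, 0, 0.015, -0.001, 0, 0.074, 0, 0, 0, 0.015]' --force 20

```text
time: 9.45
tool_pos: [450.5, -209.7, 30.0]
tool_rot: [0.465, 3.106, 0.0]
contact_force: [-0.5, 1.0, 9.3]
width: 25.9
```

>>> move_arm --commands '[0, 0, 0, 0, 0, 0, 0.015, 0, 0, -0.05, 0, 0, 0, 0.015, 0, 0, -0.1, 0, 0, 0, 0.015, 0, 0, -0.1, 0, 0, 0, 0.015, 0, 0, -0.1, 0, 0, 0, 0.015]'

```text
time: 10.07
tool_pos: [450.0, -209.2, 129.1]
tool_rot: [-0.464, -3.107, -0.001]
contact_force: [0.3, -0.3, -1.8]
width: 25.8
```

```bash
python3 go.py 599.2 -186.4 128 184.2;  python3 - <<'E'
from wl import *
o,im,d,c=look('w7',0)
measure(im,d,c)
E
```

```text
yaw now 163.0 shift m [-0.1361  0.0654  0.0011] turn deg [ 2.00e-02 -1.00e-02 -2.12e+01] rows>=2.4
t 10.075 [ 450.  -209.2  129.1] 0.021
bone px [ 83. 231.] n 1364 z [52. 61. 65.] rect x 439.6 y -352.7  71x26 ang -17.1
bone px [476. 284.] n 216 z [52. 58. 61.] rect x 577.6 y -52.2  24x8 ang 88.7
bone px [478. 326.] n 65 z [57. 61. 62.] rect x 619.1 y -53.1  15x7 ang 68.6
rim px [222.  30.] n 520 z [29. 30. 31.] rect x 325.1 y -192.7  72x10 ang 51.1
rim px [ 98. 190.] n 911 z [27. 30. 31.] rect x 426.7 y -348.5  83x50 ang -18.0
rim px [232. 347.] n 341 z [27. 30. 31.] rect x 590.1 y -280.0  49x21 ang -75.6
rim px [465. 366.] n 142 z [27. 30. 34.] rect x 693.0 y -50.2  51x11 ang 76.9
```

>>> move_arm --commands '[-0.136, 0.065, 0, 0, 0, -21.2, 0.015, -0.136, 0.065, 0, 0, 0, -21.2, 0.015, -0.136, 0.065, 0, 0, 0, -21.2, 0.015, -0.136, 0.065, 0, 0, 0, -21.2, 0.015, -0.136, 0.065, 0, 0, 0, -21.2, 0.015, -0.136, 0.065, 0, 0, 0, -21.2, 0.015, -0.136, 0.065, 0, 0, 0, -21.2, 0.015]'

```text
time: 11.0
tool_pos: [598.8, -187.4, 129.7]
tool_rot: [-0.114, 3.139, 0.0]
contact_force: [-1.0, 0.2, -0.8]
width: 25.5
```

```bash
python3 - <<'E'
from wl import *
o,im,d,c=look('w8')
measure(im,d,c)
E
python3 go.py 598.3 -186.4 34.5 184.2
```

```text
t 11.0 [ 598.8 -187.4  129.7] 0.005
bone px [25.  5.] n 373 z [51. 61. 65.] rect x 470.9 y -359.5  26x8 ang -83.0
bone px [421. 208.] n 866 z [52. 59. 61.] rect x 600.0 y -50.3  49x26 ang 6.8
rim px [45. 28.] n 814 z [27. 30. 31.] rect x 470.9 y -363.7  51x43 ang 71.5
rim px [134. 135.] n 1692 z [27. 30. 31.] rect x 562.4 y -287.2  77x50 ang 13.2
rim px [255. 140.] n 531 z [28. 30. 31.] rect x 563.8 y -189.0  49x23 ang -85.9
yaw now -175.8 shift m [0.0006 0.001  0.0952] turn deg [ 0.01  0.01 -0.04] rows>=1.5
```

View pics/w8.png

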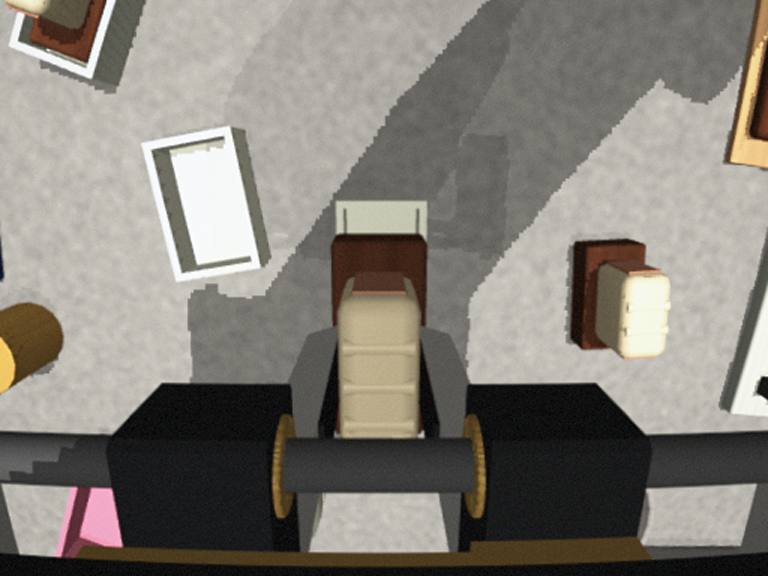

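>>> move_arm --commands '[0.001, 0.001, 0.05, 0, 0, 0, 0.015, 0.001, 0.001, 0.07, 0, 0, 0, 0.015, 0.001, 0.001, 0.08, 0, 0, 0, 0.015, 0.001, 0.001, 0.09, 0, 0, 0, 0.015, 0.001, 0.001, 0.096, 0, 0, 0, 0.015, 0.001, 0.001, 0.096, 0, 0, 0, 0.015, 0.001, 0.001, 0.096, 0, 0, 0, 0.015]'

```text
time: 11.92
tool_pos: [598.4, -186.4, 33.9]
tool_rot: [-0.114, 3.139, -0.0]
contact_force: [-0.5, 0.5, -1.3]
width: 26.2
```

Run:
```python
from wl import *
o,im,d,c=look('w9')
```

```text
t 11.925 [ 598.4 -186.4   33.9] 0.001
```

View pics/w9.png

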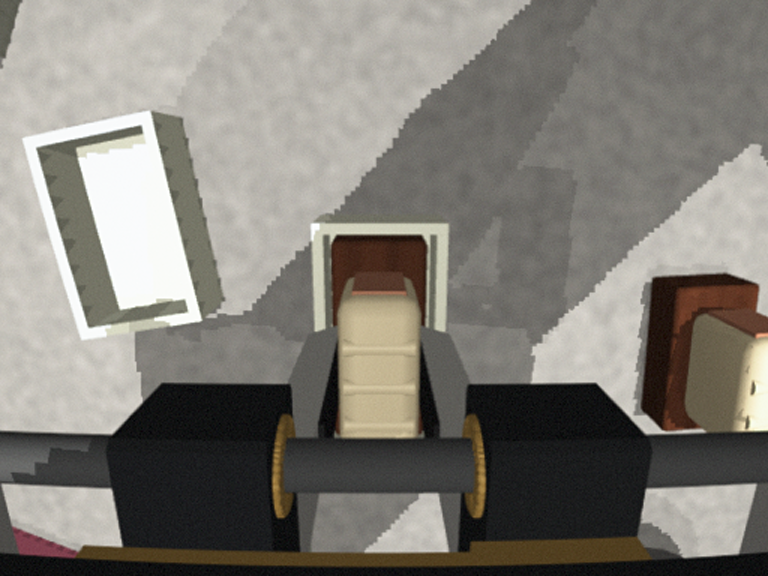

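>>> move_arm --commands '[0, 0, 0, 0, 0, 0, 0.05, 0, 0, 0, 0, 0, 0, 0.05, 0, 0, -0.05, 0, 0, 0, 0.05, 0, 0, -0.1, 0, 0, 0, 0.05, 0, 0, -0.16, 0, 0, 0, 0.05, 0, 0, -0.18, 0, 0, 0, 0.07, 0, 0, -0.18, 0, 0, 0, 0.07, 0, 0, -0.18, 0, 0, 0, 0.07]'

```text
time: 12.98
tool_pos: [597.6, -186.0, 211.9]
tool_rot: [0.114, -3.138, -0.001]
contact_force: [0.0, -1.0, 0.2]
width: 69.5
```

```bash
python3 - <<'E'
from wl import *
o,im,d,c=look('w10',0)
measure(im,d,c)
spec(im,d,c,599,-186)
spec(im,d,c,600,-50)
E
python3 go.py 599.7 -50.4 110 187
```

```text
t 12.975 [ 597.6 -186.   211.9] 0.009
bone px [79. 16.] n 884 z [53. 64. 67.] rect x 455.6 y -358.0  38x26 ang -20.4
bone px [252. 178.] n 1526 z [60. 65. 67.] rect x 599.1 y -186.6  60x26 ang 3.7
bone px [385. 188.] n 762 z [54. 61. 63.] rect x 599.4 y -50.4  49x26 ang 7.0
bone px [205. 269.] n 342 z [52. 66. 74.] rect x 701.5 y -226.0  53x13 ang 47.4
bone px [207. 261.] n 60 z [51. 55. 63.] rect x 692.7 y -228.1  13x2 ang 59.1
rim px [96. 40.] n 635 z [27. 30. 31.] rect x 459.0 y -359.2  69x51 ang -18.9
rim px [159. 130.] n 991 z [28. 30. 31.] rect x 562.1 y -287.3  77x50 ang 13.4
rim px [252. 170.] n 966 z [28. 30. 31.] rect x 599.3 y -186.4  93x49 ang 4.3
rim px [506. 140.] n 63 z [27. 28. 29.] rect x 541.8 y 89.0  15x6 ang 86.9
rim px [487. 243.] n 162 z [27. 28. 29.] rect x 662.8 y 96.9  41x7 ang 85.9
rim px [208. 253.] n 102 z [27. 30. 34.] rect x 698.5 y -227.3  48x10 ang 54.2
bone 1540 x 599.1 y -186.6  60x26 ang 3.7 z 65.3
all>16 3686 x 601.0 y -211.1  98x94 ang -85.4 z 30.3
plinth top 31 x 600.8 y -187.0  83x33 ang 2.6 z 23.2
bone 1178 x 599.4 y -50.4  49x26 ang 7.0 z 61.2
all>16 2269 x 599.7 y -50.2  64x36 ang 6.5 z 55.0
plinth top 676 x 599.6 y -49.9  63x36 ang 7.1 z 21.7
yaw now -175.8 shift m [-0.0123  0.1351  0.1019] turn deg [ 0.03 -0.13 -2.83] rows>=2.7
```

>>> move_arm --commands '[-0.012, 0.135, 0.1, 0, 0, -2.8, 0.07, -0.012, 0.135, 0.1, 0, 0, -2.8, 0.07, -0.012, 0.135, 0.1, 0, 0, -2.8, 0.07, -0.012, 0.135, 0.1, 0, 0, -2.8, 0.07, -0.012, 0.135, 0.1, 0, 0, -2.8, 0.07, -0.012, 0.135, 0.1, 0, 0, -2.8, 0.07]'

```text
time: 13.78
tool_pos: [600.4, -52.3, 113.9]
tool_rot: [-0.188, 3.135, -0.001]
contact_force: [0.4, 0.2, 0.0]
width: 70.0
```

```bash
python3 - <<'E'
from wl import *
o,im,d,c=look('w11',0)
spec(im,d,c,600,-50)
E
python3 go.py 599.6 -50.2 30 187
```

```text
t 13.775 [600.4 -52.3 113.9] 0.003
bone 2240 x 599.2 y -49.3  48x26 ang 7.0 z 61.3
all>16 3527 x 598.6 y -49.4  63x36 ang 6.5 z 59.9
plinth top 1061 x 598.9 y -49.7  63x35 ang 7.6 z 21.7
yaw now -173.1 shift m [0.0007 0.0021 0.084 ] turn deg [-0.03  0.04 -0.12] rows>=1.3
```

>>> move_arm --commands '[0.001, 0.002, 0.05, 0, 0, 0, 0.07, 0.001, 0.002, 0.084, 0, 0, 0, 0.07, 0.001, 0.002, 0.084, 0, 0, 0, 0.04, 0.001, 0.002, 0.084, 0, 0, 0, 0.015, 0.001, 0.002, 0.084, 0, 0, 0, 0.015, 0.001, 0.002, 0.084, 0, 0, 0, 0.015, 0.001, 0.002, 0.084, 0, 0, 0, 0.015, 0.001, 0.002, 0.084, 0, 0, 0, 0.015, 0.001, 0.002, 0.084, 0, 0, 0, 0.015]' --force 20

```text
time: 14.95
tool_pos: [599.4, -49.0, 30.1]
tool_rot: [-0.191, 3.135, 0.0]
contact_force: [-1.8, 0.9, 8.1]
width: 25.9
```

>>> move_arm --commands '[0, 0, -0.05, 0, 0, 0, 0.015, 0, 0, -0.1, 0, 0, 0, 0.015, 0, 0, -0.13, 0, 0, 0, 0.015, 0, 0, -0.13, 0, 0, 0, 0.015]'

```text
time: 15.45
tool_pos: [600.1, -49.0, 161.7]
tool_rot: [-0.191, 3.132, 0.0]
contact_force: [0.2, 0.9, -1.6]
width: 25.6
```

```bash
python3 go.py 561.5 -287.4 150 193.3
```

```text
yaw now -173.0 shift m [ 0.0673 -0.2319  0.0115] turn deg [-0.02  0.21 -6.32] rows>=3.9
```

>>> move_arm --commands '[0.067, -0.232, 0.01, 0, 0, -6.3, 0.015, 0.067, -0.232, 0.01, 0, 0, -6.3, 0.015, 0.067, -0.232, 0.01, 0, 0, -6.3, 0.015, 0.067, -0.232, 0.01, 0, 0, -6.3, 0.015, 0.067, -0.232, 0.01, 0, 0, -6.3, 0.015, 0.067, -0.232, 0.01, 0, 0, -6.3, 0.015, 0.067, -0.232, 0.01, 0, 0, -6.3, 0.015]'

```text
time: 16.32
tool_pos: [561.1, -285.9, 149.1]
tool_rot: [0.366, -3.12, -0.001]
contact_force: [0.2, 0.1, -1.9]
width: 25.8
```

```bash
python3 - <<'E'
from wl import *
o,im,d,c=look('w12',0)
measure(im,d,c)
E
python3 go.py 562 -287.3 34.5 193.3
```

```text
t 16.325 [ 561.1 -285.9  149.1] 0.007
bone px [201.  36.] n 875 z [52. 63. 66.] rect x 446.3 y -355.5  57x25 ang -18.5
bone px [352. 238.] n 427 z [52. 61. 65.] rect x 584.7 y -189.3  31x25 ang 4.4
bone px [ 89. 254.] n 108 z [50. 50. 51.] rect x 652.1 y -414.6  19x13 ang 86.2
rim px [202.  55.] n 1074 z [28. 30. 31.] rect x 447.9 y -355.8  91x49 ang -18.7
rim px [251. 149.] n 482 z [29. 30. 31.] rect x 535.3 y -293.5  49x22 ang -75.9
rim px [347. 216.] n 720 z [27. 30. 31.] rect x 582.1 y -188.2  60x50 ang 4.5
yaw now -166.6 shift m [-0.0005 -0.0015  0.1147] turn deg [ 0.03 -0.01  0.08] rows>=1.8
```

>>> move_arm --commands '[-0.001, -0.002, 0.05, 0, 0, 0, 0.015, -0.001, -0.002, 0.085, 0, 0, 0, 0.015, -0.001, -0.002, 0.1, 0, 0, 0, 0.015, -0.001, -0.002, 0.11, 0, 0, 0, 0.015, -0.001, -0.002, 0.115, 0, 0, 0, 0.015, -0.001, -0.002, 0.115, 0, 0, 0, 0.015, -0.001, -0.002, 0.115, 0, 0, 0, 0.015]'

```text
time: 17.25
tool_pos: [562.5, -289.3, 35.3]
tool_rot: [-0.363, 3.12, -0.001]
contact_force: [-0.2, 0.5, -0.2]
width: 25.7
```

Run:
```python
from wl import *
o,im,d,c=look('w13')
```

```text
t 17.25 [ 562.5 -289.3   35.3] 0.003
```

View pics/w13.png

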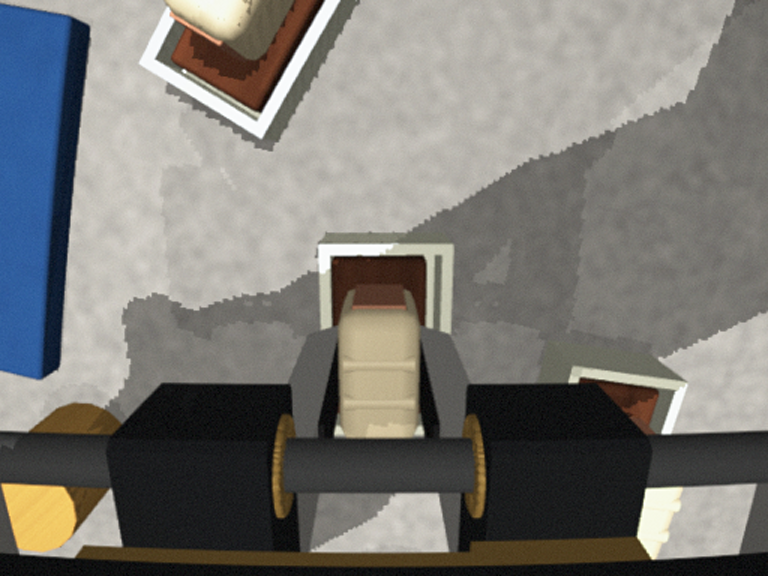

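>>> move_arm --commands '[0, 0.0015, 0.001, 0, 0, 0, 0.015, 0, 0.0015, 0.001, 0, 0, 0, 0.015, 0, 0.0015, 0.001, 0, 0, 0, 0.05, 0, 0.0015, 0.001, 0, 0, 0, 0.05, 0, 0.0015, -0.05, 0, 0, 0, 0.05, 0, 0.0015, -0.1, 0, 0, 0, 0.05, 0, 0.0015, -0.15, 0, 0, 0, 0.07, 0, 0.0015, -0.19, 0, 0, 0, 0.08, 0, 0.0015, -0.19, 0, 0, 0, 0.08, 0, 0.0015, -0.19, 0, 0, 0, 0.08]'

```text
time: 18.55
tool_pos: [561.6, -287.3, 223.8]
tool_rot: [0.363, -3.12, -0.001]
contact_force: [-0.1, -0.4, 0.2]
width: 79.8
```

Run:
```python
from wl import *
o,im,d,c=look('w14')
measure(im,d,c)
spec(im,d,c,562,-287,50)
```

```text
t 18.55 [ 561.6 -287.3  223.8] 0.015
bone px [216.  40.] n 913 z [54. 64. 66.] rect x 439.2 y -353.7  71x26 ang -17.9
bone px [213.  15.] n 87 z [62. 65. 67.] rect x 425.2 y -354.9  15x12 ang 76.0
bone px [207.  27.] n 76 z [63. 65. 67.] rect x 437.5 y -359.0  14x12 ang 69.1
bone px [252. 174.] n 1145 z [60. 65. 67.] rect x 562.0 y -288.7  48x26 ang 13.5
bone px [337. 209.] n 262 z [52. 62. 65.] rect x 579.3 y -191.8  29x22 ang -66.3
bone px [322. 241.] n 106 z [51. 59. 64.] rect x 614.6 y -198.3  33x6 ang 18.0
rim px [216.  50.] n 1009 z [28. 30. 31.] rect x 439.6 y -352.9  109x49 ang -18.8
rim px [253. 169.] n 819 z [28. 30. 31.] rect x 562.4 y -287.0  77x49 ang 12.8
rim px [326. 211.] n 642 z [28. 30. 31.] rect x 599.2 y -186.8  94x50 ang 3.7
rim px [256. 281.] n 151 z [27. 30. 34.] rect x 697.6 y -251.0  61x19 ang -77.0
rim px [365. 359.] n 83 z [27. 30. 34.] rect x 770.5 y -86.8  53x11 ang 55.2
bone 1162 x 561.9 y -288.6  48x26 ang 13.0 z 65.2
all>16 2857 x 562.2 y -287.1  77x49 ang 13.0 z 30.3
```

View pics/w14.png

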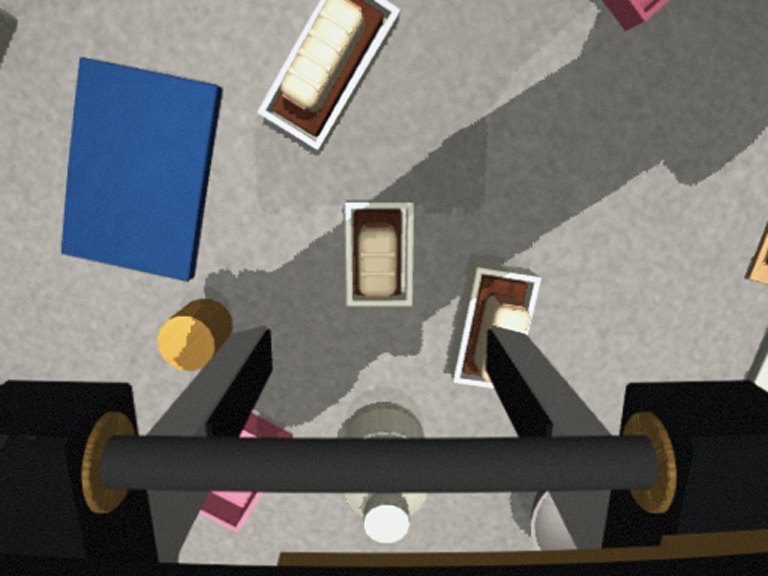

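```bash
python3 go.py 450 210 345 180
```

```text
yaw now -166.7 shift m [-0.0056  0.5097 -0.1211] turn deg [ 0.05 -0.08 13.28] rows>=8.4
```

>>> move_arm --commands '[-0.006, 0.51, -0.12, 0, 0, 13.3, 0.08, -0.006, 0.51, -0.12, 0, 0, 13.3, 0.08, -0.006, 0.51, -0.12, 0, 0, 13.3, 0.08, -0.006, 0.51, -0.12, 0, 0, 13.3, 0.08, -0.006, 0.51, -0.12, 0, 0, 13.3, 0.08, -0.006, 0.51, -0.12, 0, 0, 13.3, 0.08, -0.006, 0.51, -0.12, 0, 0, 13.3, 0.08, -0.006, 0.51, -0.12, 0, 0, 13.3, 0.08, -0.006, 0.51, -0.12, 0, 0, 13.3, 0.08, -0.006, 0.51, -0.12, 0, 0, 13.3, 0.08, -0.006, 0.51, -0.12, 0, 0, 13.3, 0.08, -0.006, 0.51, -0.12, 0, 0, 13.3, 0.08]'

```text
time: 20.1
tool_pos: [450.8, 209.0, 344.1]
tool_rot: [-0.003, -3.141, 0.001]
contact_force: [0.6, -0.2, -0.3]
width: 80.3
```

Run:
```python
from wl import *
o,im,d,c=look('w15')
```

```text
t 20.1 [450.8 209.  344.1] 0.003
```

View pics/w15.png

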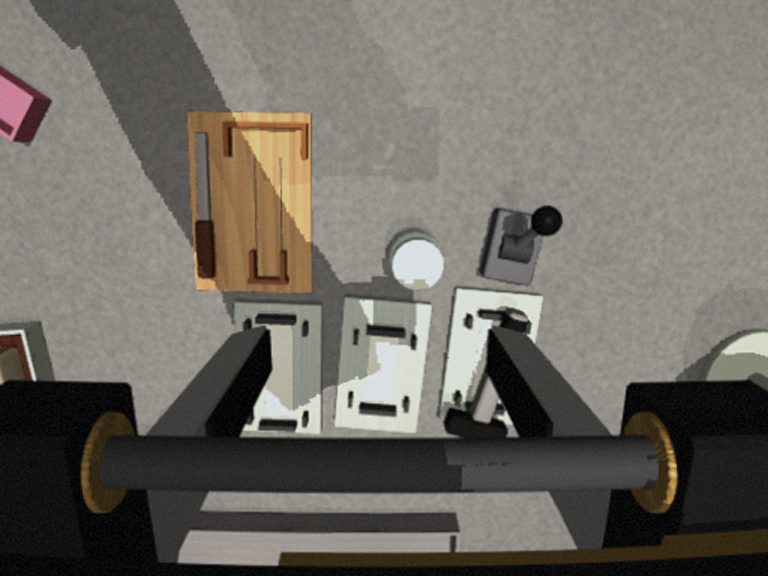

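>>> move_arm --commands '[-0.16, 0.02, 0, 0, 0, 0, 0.08, -0.16, 0.02, 0, 0, 0, 0, 0.08, -0.16, 0.02, 0, 0, 0, 0, 0.08, -0.16, 0.02, 0, 0, 0, 0, 0.08, -0.16, 0.02, 0, 0, 0, 0, 0.08, -0.16, 0.02, 0, 0, 0, 0, 0.08]'

```text
time: 20.9
tool_pos: [610.0, 229.9, 345.1]
tool_rot: [0.001, 3.141, 0.001]
contact_force: [0.0, -0.4, -0.3]
width: 79.9
```

Run:
```python
from wl import *
o,im,d,c=look('w16')
measure(im,d,c)
P=cloud(c,d);z=P[...,2];H=hsv(im)
reg=(P[...,1]>0)&(P[...,1]<420)&(P[...,0]<700)
comps(reg&(z>9)&(z<15),P,0,0,200,'plate')
comps(reg&(z>44)&(z<58)&(H[...,2]<255),P,0,0,60,'h44-58')
comps(reg&(z>24)&(z<31),P,0,0,40,'stops')
comps(reg&(z>85)&(z<112)&(H[...,2]<70),P,0,0,20,'ball')
```

```text
t 20.9 [610.  229.9 345.1] 0.003
rim px [332.  57.] n 144 z [27. 31. 34.] rect x 475.4 y 338.3  34x16 ang 57.9
rim px [317. 103.] n 67 z [27. 28. 30.] rect x 537.7 y 321.5  22x6 ang 84.5
rim px [162. 106.] n 114 z [27. 28. 29.] rect x 541.9 y 102.4  39x6 ang 89.4
rim px [243. 115.] n 106 z [27. 28. 29.] rect x 554.6 y 215.2  40x6 ang 84.3
rim px [237. 176.] n 110 z [27. 28. 29.] rect x 643.4 y 207.1  39x6 ang 84.7
rim px [165. 189.] n 99 z [27. 28. 29.] rect x 662.6 y 97.5  39x6 ang 88.6
rim px [ 44. 233.] n 200 z [27. 30. 34.] rect x 727.7 y -92.6  79x28 ang -17.9
rim px [235. 268.] n 282 z [27. 30. 34.] rect x 791.5 y 199.5  198x4 ang 89.5
plate px [114.  17.] n 292 z [11. 14. 15.] rect x 418.6 y 34.5  49x13 ang -1.0
plate px [316. 132.] n 3902 z [10. 12. 13.] rect x 590.2 y 326.1  150x93 ang -5.4
plate px [240. 143.] n 5682 z [10. 12. 13.] rect x 599.6 y 210.9  150x92 ang -5.5
plate px [167. 145.] n 5469 z [10. 12. 14.] rect x 602.2 y 100.4  151x92 ang -2.0
h44-58 px [339.  40.] n 64 z [45. 51. 58.] rect x 457.7 y 343.3  11x9 ang 57.5
h44-58 px [259.  67.] n 121 z [45. 48. 50.] rect x 487.1 y 238.5  49x23 ang 71.3
h44-58 px [318. 153.] n 1942 z [48. 51. 53.] rect x 596.1 y 324.9  142x63 ang -15.8
stops px [332.  54.] n 1082 z [24. 25. 29.] rect x 469.0 y 342.3  70x49 ang -9.9
stops px [317. 103.] n 69 z [27. 28. 30.] rect x 537.7 y 321.5  22x6 ang 84.5
stops px [162. 106.] n 123 z [26. 28. 29.] rect x 541.9 y 102.6  39x6 ang 89.4
stops px [142. 112.] n 40 z [25. 27. 29.] rect x 549.9 y 72.0  11x6 ang -2.3
stops px [243. 115.] n 117 z [26. 28. 29.] rect x 554.6 y 215.2  40x6 ang 84.3
stops px [237. 176.] n 122 z [26. 28. 29.] rect x 643.5 y 207.1  39x6 ang 84.2
stops px [323. 176.] n 44 z [25. 28. 29.] rect x 643.4 y 333.6  14x6 ang -89.6
stops px [164. 189.] n 122 z [26. 28. 29.] rect x 662.7 y 97.7  40x7 ang 88.0
ball px [354.  12.] n 406 z [ 95. 102. 106.] rect x 434.4 y 348.1  24x23 ang 73.8
```

View pics/w16.png

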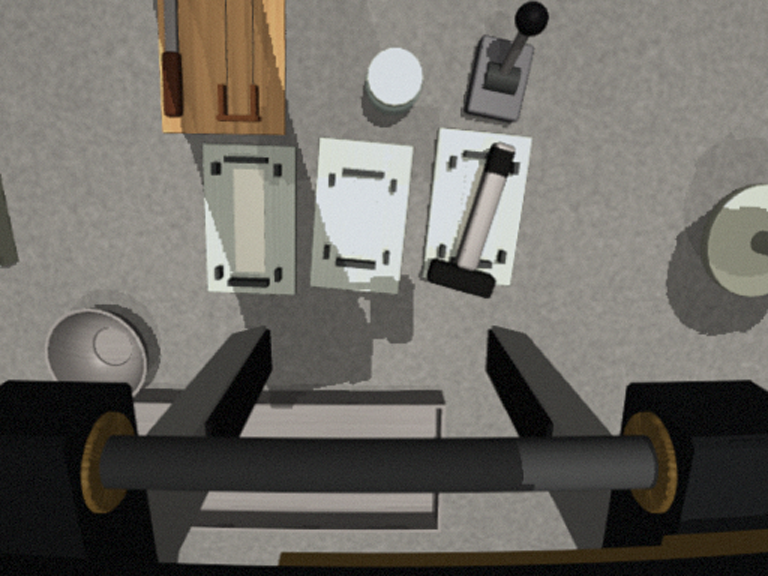

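Run:
```python
from wl import *
f=np.load('/tmp/w16.npz');c=cam('wrist',dict(tool_pos=f['tp'],tool_rot=f['tr']));P=cloud(c,f['d']);z=P[...,2]
Q=P[(z>48)&(z<56)&(P[...,0]>520)&(P[...,0]<690)&(P[...,1]>270)&(P[...,1]<380)]
u=np.array([.962,-.272]);v=np.array([.272,.962])
q=Q[:,:2]-[595.1,325.2]
m=(q@u>-60)&(q@u<45);a,b=q[m]@u,q[m]@v
for lo in range(-60,45,15):
    s=(a>=lo)&(a<lo+15);print(lo,b[s].min().round(1),b[s].max().round(1),np.median(Q[:,2][m][s]).round(1))
h=q@u>50;print('head',(q[h]@u).min(),(q[h]@u).max(),(q[h]@v).min(),(q[h]@v).max(),'tail',(q@u).min(), Q[:,2].min())
f=np.load('/tmp/w15.npz');c=cam('wrist',dict(tool_pos=f['tp'],tool_rot=f['tr']));P=cloud(c,f['d']);z=P[...,2];H=hsv(f['im'])
reg=(P[...,0]>300)&(P[...,0]<540)&(P[...,1]>-10)&(P[...,1]<170)
wood=reg&(z>3)&(z<30)
comps(wood,P,0,0,300,'board')
w=P[wood];print(np.histogram(w[:,2],bins=range(2,26)))
comps(reg&(z>11.5)&(z<16.5),P,0,0,25,'w12-16')
comps(reg&(z>16.5)&(z<30),P,0,0,25,'w17+')
save(f['im'][60:210,110:260],'rest.png',4)
```

```text
-60 -9.6 10.5 51.8
-45 -9.9 10.4 51.7
-30 -10.1 9.7 51.7
-15 -10.2 9.3 51.3
0 -10.4 9.2 51.6
15 -9.3 9.2 51.7
30 -9.4 8.9 51.4
head 50.00331102821923 71.95320226827002 -31.477279365363966 30.85401429120602 tail -69.73464524963191 48.002581762091324
board px [167. 133.] n 9572 z [ 4.  6. 19.] rect x 426.7 y 79.3  180x123 ang -1.6
board px [184. 206.] n 622 z [ 6. 12. 24.] rect x 533.9 y 102.9  91x14 ang 88.3
(array([   0,  195, 1299, 3064, 2508,  774,   96,   65,  108,  240,  264,
        225,  185,  106,  142,  176,  219,  251,  182,   46,   10,    8,
          9]), array([ 2,  3,  4,  5,  6,  7,  8,  9, 10, 11, 12, 13, 14, 15, 16, 17, 18,
       19, 20, 21, 22, 23, 24, 25]))
w12-16 px [134. 119.] n 482 z [12. 14. 16.] rect x 401.7 y 33.9  92x16 ang 0.3
w12-16 px [141. 160.] n 36 z [13. 15. 16.] rect x 461.5 y 40.8  25x3 ang -1.2
w12-16 px [142. 177.] n 25 z [13. 15. 16.] rect x 487.5 y 40.4  21x3 ang -0.8
w12-16 px [174. 206.] n 181 z [12. 12. 14.] rect x 533.4 y 85.5  55x13 ang 87.8
w12-16 px [197. 206.] n 41 z [12. 13. 16.] rect x 534.5 y 123.1  19x10 ang -81.3
w17+ px [175.  88.] n 358 z [18. 20. 21.] rect x 363.1 y 99.5  81x33 ang 87.2
w17+ px [136. 166.] n 351 z [17. 18. 19.] rect x 470.3 y 33.3  55x17 ang -0.8
w17+ px [178. 181.] n 230 z [18. 20. 21.] rect x 488.7 y 96.0  40x33 ang 87.9
w17+ px [182. 211.] n 73 z [17. 24. 29.] rect x 538.9 y 102.4  39x2 ang 89.2
```

View pics/rest.png

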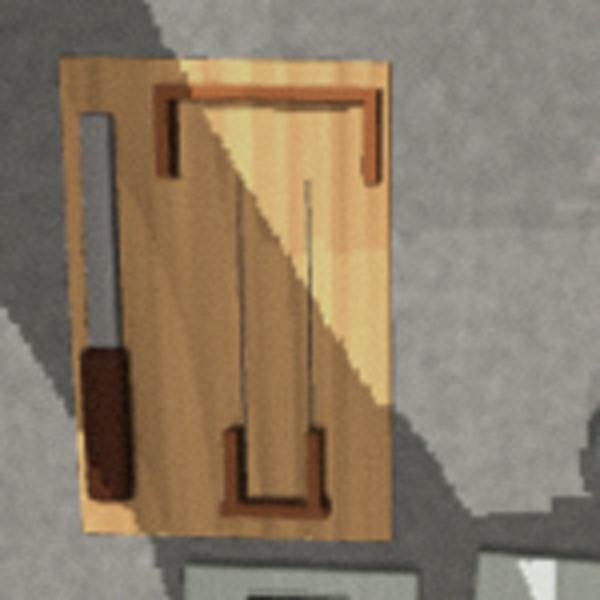

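```bash
python3 go.py 595.1 325.2 110 163.8
```

```text
yaw now 180.0 shift m [0.015  0.095  0.2353] turn deg [ 0.05  0.02 16.19] rows>=4.1
```

>>> move_arm --commands '[0.015, 0.095, 0.22, 0, 0, 16.2, 0.06, 0.015, 0.095, 0.22, 0, 0, 16.2, 0.06, 0.015, 0.095, 0.22, 0, 0, 16.2, 0.06, 0.015, 0.095, 0.22, 0, 0, 16.2, 0.06, 0.015, 0.095, 0.22, 0, 0, 16.2, 0.06, 0.015, 0.095, 0.22, 0, 0, 16.2, 0.06, 0.015, 0.095, 0.22, 0, 0, 16.2, 0.06]'

```text
time: 21.82
tool_pos: [597.0, 324.3, 127.2]
tool_rot: [0.445, 3.107, 0.003]
contact_force: [1.0, -0.5, -1.1]
width: 60.0
```

```bash
python3 - <<'E'
from wl import *
o,im,d,c=look('w17')
E
python3 go.py 595.1 325.2 32 163.8
```

```text
t 21.825 [597.  324.3 127.2] 0.007
yaw now 163.7 shift m [0.002  0.     0.0949] turn deg [ 0.13  0.12 -0.09] rows>=1.5
```

View pics/w17.png

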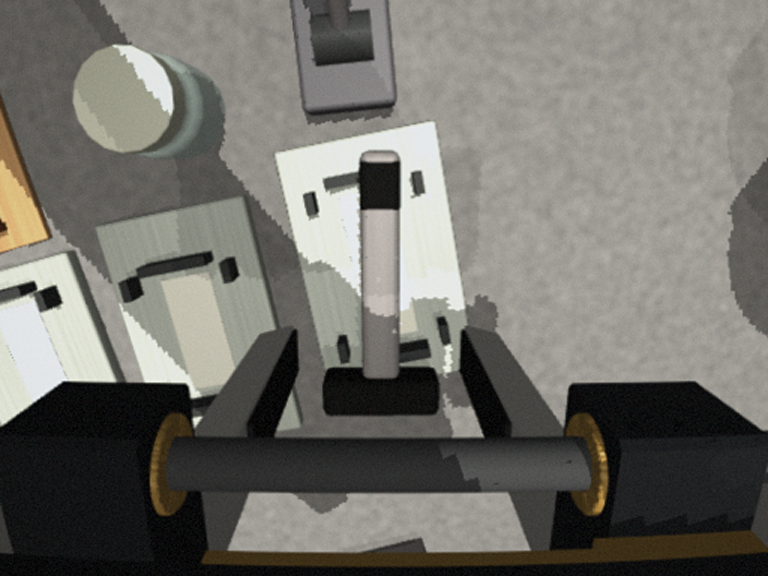

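>>> move_arm --commands '[0.002, 0, 0.05, 0, 0, 0, 0.06, 0.002, 0, 0.08, 0, 0, 0, 0.06, 0.002, 0, 0.095, 0, 0, 0, 0.06, 0.002, 0, 0.095, 0, 0, 0, 0.06, 0.002, 0, 0.095, 0, 0, 0, 0.03, 0.002, 0, 0.095, 0, 0, 0, 0.01, 0.002, 0, 0.095, 0, 0, 0, 0.01, 0.002, 0, 0.095, 0, 0, 0, 0.01, 0.002, 0, 0.095, 0, 0, 0, 0.01, 0.002, 0, 0.095, 0, 0, 0, 0.01]' --force 30

```text
time: 23.12
tool_pos: [593.8, 325.6, 29.7]
tool_rot: [0.443, 3.11, 0.0]
contact_force: [-1.6, -0.2, 4.1]
width: 19.5
```

>>> move_arm --commands '[0, 0, 0, 0, 0, 0, 0.01, 0, 0, 0, 0, 0, 0, 0.01, 0, 0, -0.05, 0, 0, 0, 0.01, 0, 0, -0.1, 0, 0, 0, 0.01, 0, 0, -0.15, 0, 0, 0, 0.01, 0, 0, -0.15, 0, 0, 0, 0.01]'

```text
time: 23.88
tool_pos: [595.3, 326.1, 183.2]
tool_rot: [0.443, 3.106, 0.006]
contact_force: [0.2, 0.0, -1.6]
width: 19.6
```

```bash
python3 go.py 426.7 97.7 180 178.4 426.7 97.7 180 -1.6;  python3 go.py 426.7 97.7 180 88.4
```

```text
yaw now 163.8 shift m [ 0.098  -0.2664  0.0018] turn deg [  0.21   0.24 -14.64] rows>=4.5
yaw now 163.8 shift m [ 0.098  -0.2664  0.0018] turn deg [  0.35  -0.3  165.36] rows>=15.5
yaw now 163.8 shift m [ 0.098  -0.2664  0.0018] turn deg [3.400e-01 2.000e-02 7.536e+01] rows>=7.0
```

>>> move_arm --commands '[0.098, -0.266, -0.01, 0, 0, 75, 0.01, 0.098, -0.266, -0.01, 0, 0, 75, 0.01, 0.098, -0.266, -0.01, 0, 0, 75, 0.01, 0.098, -0.266, -0.01, 0, 0, 75, 0.01, 0.098, -0.266, -0.01, 0, 0, 75, 0.01, 0.098, -0.266, -0.01, 0, 0, 75, 0.01, 0.098, -0.266, -0.01, 0, 0, 75, 0.01, 0.098, -0.266, -0.01, 0, 0, 75, 0.01, 0.098, -0.266, -0.01, 0, 0, 75, 0.01, 0.098, -0.266, -0.01, 0, 0, 75, 0.01]'

```text
time: 25.12
tool_pos: [425.2, 97.5, 189.3]
tool_rot: [2.242, 2.2, -0.001]
contact_force: [-0.5, 0.5, -1.0]
width: 19.3
```

```bash
python3 go.py 428.1 97.7 140 -1.6
```

```text
yaw now 88.9 shift m [0.0003 0.0029 0.0493] turn deg [1.000e-02 3.000e-02 9.051e+01] rows>=8.5
```

>>> move_arm --commands '[0, 0.003, 0, 0, 0, 90.5, 0.01, 0, 0.003, 0, 0, 0, 90.5, 0.01, 0, 0.003, 0, 0, 0, 90.5, 0.01, 0, 0.003, 0, 0, 0, 90.5, 0.01, 0, 0.003, 0, 0, 0, 90.5, 0.01, 0, 0.003, 0.02, 0, 0, 90.5, 0.01, 0, 0.003, 0.04, 0, 0, 90.5, 0.01, 0, 0.003, 0.06, 0, 0, 90.5, 0.01, 0, 0.003, 0.08, 0, 0, 90.5, 0.01, 0, 0.003, 0.08, 0, 0, 90.5, 0.01, 0, 0.003, 0.08, 0, 0, 90.5, 0.01]'

```text
time: 26.5
tool_pos: [428.6, 97.4, 110.1]
tool_rot: [-3.141, 0.043, -0.001]
contact_force: [-0.4, -0.5, -1.6]
width: 19.8
```

```bash
python3 - <<'E'
from wl import *
o,im,d,c=look('w18')
E
python3 go.py 428.1 97.7 60 -1.6
```

```text
t 26.5 [428.6  97.4 110.1] 0.014
yaw now -1.6 shift m [-0.0006 -0.0001  0.0502] turn deg [-0.03 -0.04 -0.01] rows>=0.8
```

View pics/w18.png

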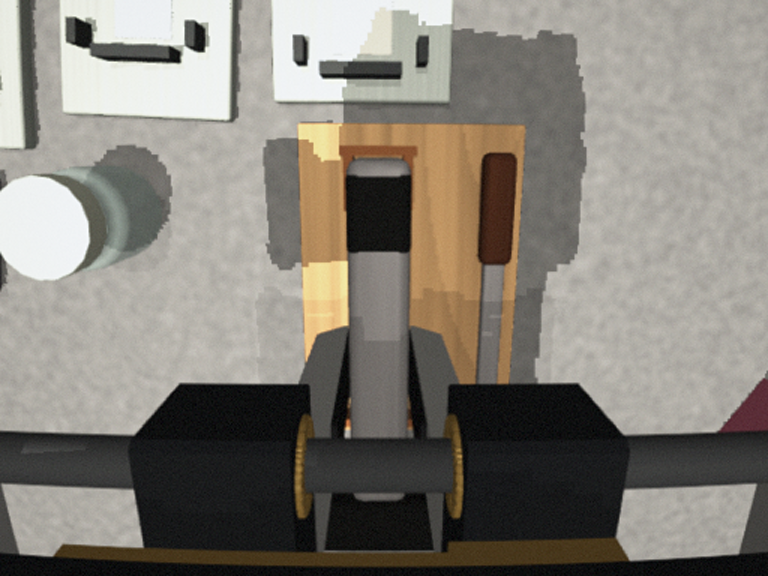

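Run:
```python
from wl import *
f=np.load('/tmp/w18.npz');c=cam('wrist',dict(tool_pos=f['tp'],tool_rot=f['tr']));P=cloud(c,f['d']);z=P[...,2]
a=np.deg2rad(178.4);u=np.array([np.cos(a),np.sin(a)]);v=np.array([-u[1],u[0]])
XY=P[...,:2]-[426.7,97.7];A=XY@u;B=XY@v
m=(z>115)&(z<136)&(A>-90)&(A<-25)&(np.abs(B)<30)
for lo in (-70,-60,-50,-40): s=m&(A>=lo)&(A<lo+10);print('hammer',lo,B[s].min().round(1),B[s].max().round(1),np.median(z[s]).round(1))
print('tail end',np.percentile(A[m],1))
w=(z>16.5)&(z<23)&(A>-95)&(A<-40)&(np.abs(B)<30)
print('wall',w.sum(),'A',A[w].min(),A[w].max(),'B',B[w].min(),B[w].max(), 'centre of wall A', np.median(A[w]))
b=(z>3)&(z<9)&(np.abs(A)<130)&(B>-80)&(B<130)
print('board A',np.percentile(A[b],[.5,99.5]),'B',np.percentile(B[b],[.5,99.5]))
fi=(z>15)&(z<20.5)&(B>45)&(B<85)&(np.abs(A)<90);print('file B',np.percentile(B[fi],[1,50,99]))
```

```text
hammer -70 -9.4 10.9 132.1
hammer -60 -9.1 11.2 132.2
hammer -50 -9.2 11.2 132.1
hammer -40 -8.9 10.9 132.1
tail end -71.0289423912218
wall 528 A -78.27559410622108 -46.244491703620014 B -19.238561592970964 20.609910995638746 centre of wall A -75.23529644296698
board A [-106.29932693   56.46534282] B [-74.92258045  78.62075387]
file B [55.62147895 63.58012849 72.3867869 ]
```

>>> move_arm --commands '[-0.001, 0, 0.04, 0, 0, 0, 0.01, -0.001, 0, 0.065, 0, 0, 0, 0.01, -0.001, 0, 0.08, 0, 0, 0, 0.01, -0.001, 0, 0.09, 0, 0, 0, 0.01, -0.001, 0, 0.096, 0, 0, 0, 0.01, -0.001, 0, 0.101, 0, 0, 0, 0.01, -0.001, 0, 0.101, 0, 0, 0, 0.01, -0.001, 0, 0.101, 0, 0, 0, 0.01]'

```text
time: 27.55
tool_pos: [427.4, 97.5, 8.8]
tool_rot: [-3.141, 0.047, -0.001]
contact_force: [0.0, -0.5, -1.5]
width: 19.5
```

Run:
```python
from wl import *
o,im,d,c=look('w19')
```

```text
t 27.55 [427.4  97.5   8.8] 0.001
```

View pics/w19.png

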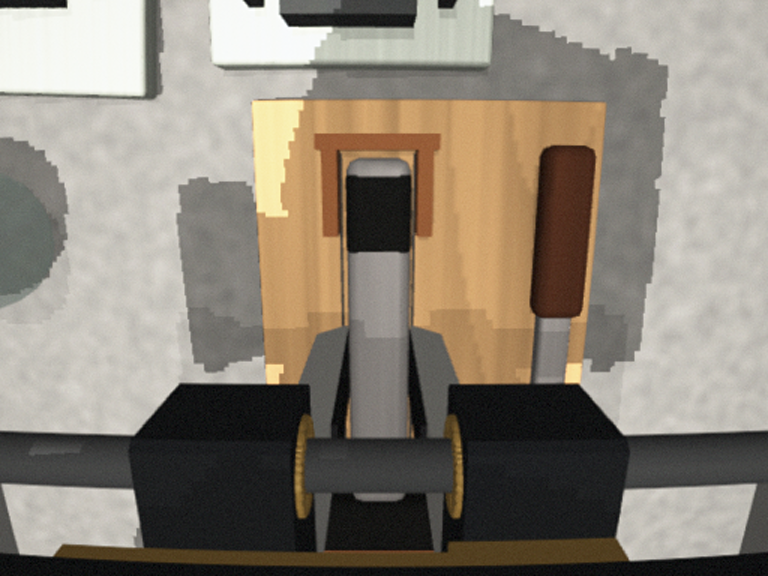

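>>> move_arm --commands '[0, 0, 0, 0, 0, 0, 0.04, 0, 0, 0, 0, 0, 0, 0.04, 0, 0, 0, 0, 0, 0, 0.04, 0, 0, -0.04, 0, 0, 0, 0.05, 0, 0, -0.1, 0, 0, 0, 0.07, 0, 0, -0.16, 0, 0, 0, 0.08, 0, 0, -0.22, 0, 0, 0, 0.08, 0, 0, -0.25, 0, 0, 0, 0.08, 0, 0, -0.25, 0, 0, 0, 0.08, 0, 0, -0.25, 0, 0, 0, 0.08]'

```text
time: 28.85
tool_pos: [426.8, 97.7, 257.8]
tool_rot: [-3.141, 0.047, 0.001]
contact_force: [-0.3, 0.7, -1.5]
width: 80.4
```

```bash
python3 - <<'E'
from wl import *
o,im,d,c=look('w20')
P=cloud(c,d);z=P[...,2]
a=np.deg2rad(178.4);u=np.array([np.cos(a),np.sin(a)]);v=np.array([-u[1],u[0]])
XY=P[...,:2]-[426.7,97.7];A=XY@u;B=XY@v
m=(z>26)&(z<35)&(np.abs(A)<85)&(np.abs(B)<40)
print('hammer A',A[m].min(),A[m].max(),'B',B[m].min(),B[m].max())
for lo in range(-70,70,20):
  s=m&(A>=lo)&(A<lo+20);print(lo,s.sum(),np.median(z[s]).round(2),np.mean(B[s]).round(1))
E
python3 go.py 439.5 -352.7 150 -18.6
```

```text
t 28.85 [426.8  97.7 257.8] 0.026
hammer A -69.42480746826148 70.53250953577684 B -29.88362968343752 32.95212390828863
-70 294 29.5 1.2
-50 291 29.49 1.0
-30 258 29.47 1.0
-10 269 29.3 1.0
10 254 29.5 1.0
30 277 29.25 0.8
50 767 29.47 1.2
yaw now -1.7 shift m [0.0265 0.4494 0.1081] turn deg [ 0.07  0.05 16.87] rows>=7.4
```

View pics/w20.png

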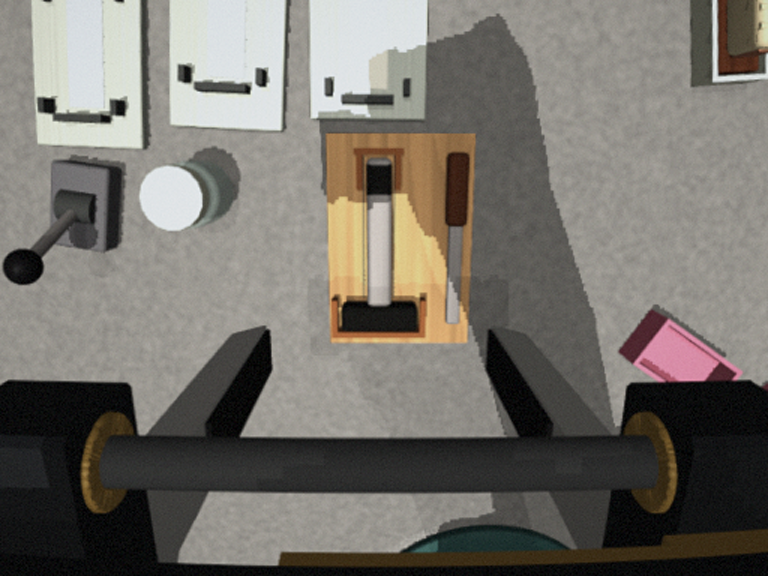

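>>> move_arm --commands '[0.026, 0.449, 0.06, 0, 0, 16.9, 0.08, 0.026, 0.449, 0.06, 0, 0, 16.9, 0.08, 0.026, 0.449, 0.06, 0, 0, 16.9, 0.08, 0.026, 0.449, 0.06, 0, 0, 16.9, 0.08, 0.026, 0.449, 0.06, 0, 0, 16.9, 0.08, 0.026, 0.449, 0.06, 0, 0, 16.9, 0.08, 0.026, 0.449, 0.06, 0, 0, 16.9, 0.08, 0.026, 0.449, 0.06, 0, 0, 16.9, 0.08, 0.026, 0.449, 0.06, 0, 0, 16.9, 0.08, 0.026, 0.449, 0.06, 0, 0, 16.9, 0.08, 0.026, 0.449, 0.06, 0, 0, 16.9, 0.08]'

```text
time: 30.28
tool_pos: [439.2, -351.7, 197.4]
tool_rot: [-3.1, 0.509, 0.003]
contact_force: [0.3, 0.4, 0.4]
width: 80.2
```

```bash
python3 - <<'E'
from wl import *
o,im,d,c=look('w21')
measure(im,d,c)
E
python3 go.py 439.5 -352.7 110 -18.6
```

```text
t 30.275 [ 439.2 -351.7  197.4] 0.024
bone px [27. 74.] n 1785 z [53. 65. 67.] rect x 599.8 y -188.1  59x27 ang 4.6
bone px [145.  75.] n 770 z [54. 64. 66.] rect x 562.3 y -289.4  48x26 ang 13.2
bone px [255. 175.] n 1580 z [60. 65. 67.] rect x 439.3 y -354.3  72x26 ang -18.1
rim px [53. 76.] n 1032 z [27. 30. 31.] rect x 599.3 y -186.6  94x51 ang 4.3
rim px [148.  77.] n 1155 z [28. 30. 31.] rect x 562.3 y -287.6  78x50 ang 13.4
rim px [253. 172.] n 1191 z [28. 30. 31.] rect x 439.2 y -353.3  109x49 ang -18.7
yaw now -18.6 shift m [0.0004 0.0014 0.0878] turn deg [-0.    0.07 -0.  ] rows>=1.4
```

View pics/w21.png

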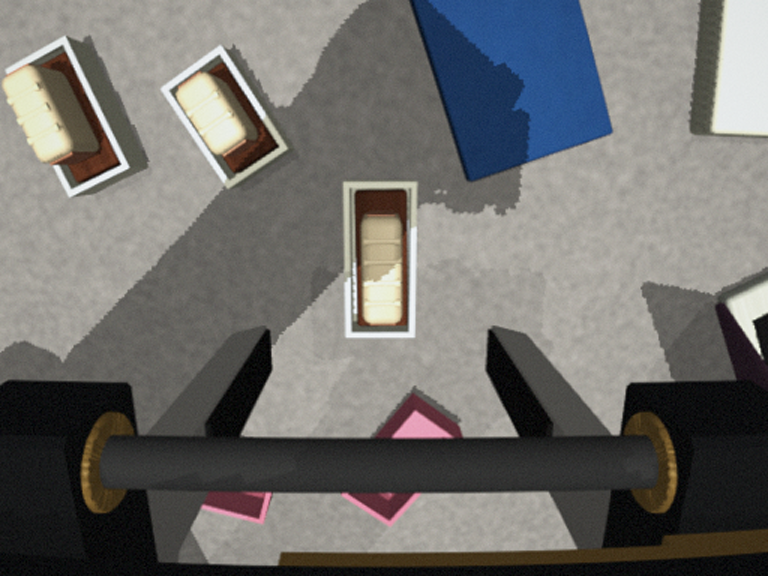

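>>> move_arm --commands '[0, 0.001, 0.06, 0, 0, 0, 0.07, 0, 0.001, 0.12, 0, 0, 0, 0.07, 0, 0.001, 0.16, 0, 0, 0, 0.07, 0, 0.001, 0.18, 0, 0, 0, 0.07, 0, 0.001, 0.19, 0, 0, 0, 0.07, 0, 0.001, 0.19, 0, 0, 0, 0.07]'

```text
time: 31.08
tool_pos: [439.9, -353.1, 9.2]
tool_rot: [3.1, -0.508, 0.001]
contact_force: [0.2, -0.7, 0.7]
width: 70.1
```

```bash
python3 go.py 439.3 -353.1 6 -18.6
```

```text
yaw now -18.6 shift m [-0.0005  0.0002  0.0032] turn deg [ 0.01 -0.04 -0.  ] rows>=0.1
```

>>> move_arm --commands '[0, 0, 0.002, 0, 0, 0, 0.035, 0, 0, 0.002, 0, 0, 0, 0.035, 0, 0, 0.002, 0, 0, 0, 0.035, 0, 0, 0.002, 0, 0, 0, 0.035, 0, 0, 0.002, 0, 0, 0, 0.035]' --force 35

```text
time: 31.7
tool_pos: [439.7, -353.1, 7.1]
tool_rot: [3.1, -0.508, 0.001]
contact_force: [-0.7, 1.3, 7.3]
width: 48.5
```

>>> move_arm --commands '[0, 0, -0.005, 0, 0, 0, 0.035, 0, 0, -0.03, 0, 0, 0, 0.035, 0, 0, -0.07, 0, 0, 0, 0.035, 0, 0, -0.12, 0, 0, 0, 0.035, 0, 0, -0.15, 0, 0, 0, 0.035, 0, 0, -0.15, 0, 0, 0, 0.035, 0, 0, -0.15, 0, 0, 0, 0.035]'

```text
time: 32.58
tool_pos: [439.2, -352.5, 155.8]
tool_rot: [-3.1, 0.508, 0.001]
contact_force: [0.4, 0.3, -3.1]
width: 48.5
```

```bash
python3 - <<'E'
from wl import *
o,im,d,c=look('w22')
E
python3 go.py 602.2 100.1 160 -2.2
```

```text
t 32.575 [ 439.2 -352.5  155.8] 0.013
yaw now -18.6 shift m [ 0.0101 -0.4811 -0.0043] turn deg [ -0.03   0.08 -16.43] rows>=7.7
```

View pics/w22.png

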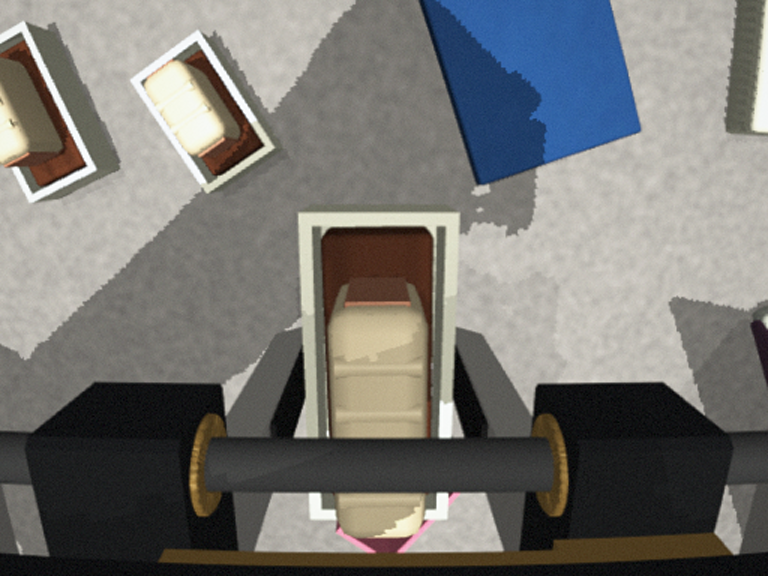

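>>> move_arm --commands '[0.01, -0.06, 0, 0, 0, -2, 0.035, 0.01, -0.12, 0, 0, 0, -4, 0.035, 0.01, -0.18, 0, 0, 0, -6, 0.035, 0.01, -0.24, 0, 0, 0, -8, 0.035, 0.01, -0.3, 0, 0, 0, -10, 0.035, 0.01, -0.36, 0, 0, 0, -13, 0.035, 0.01, -0.42, 0, 0, 0, -15, 0.035, 0.01, -0.46, 0, 0, 0, -16.4, 0.035, 0.01, -0.481, 0, 0, 0, -16.4, 0.035, 0.01, -0.481, 0, 0, 0, -16.4, 0.035, 0.01, -0.481, 0, 0, 0, -16.4, 0.035, 0.01, -0.481, 0, 0, 0, -16.4, 0.035]'

```text
time: 34.12
tool_pos: [602.3, 98.1, 156.6]
tool_rot: [3.141, -0.065, -0.0]
contact_force: [0.7, 0.4, -2.8]
width: 48.7
```

```bash
python3 - <<'E'
from wl import *
o,im,d,c=look('w23')
P=cloud(c,d);z=P[...,2]
reg=(P[...,1]>20)&(P[...,1]<420)&(P[...,0]<720)&(P[...,0]>500)
comps(reg&(z>9)&(z<15),P,0,0,200,'plate')
comps(reg&(z>24)&(z<31),P,0,0,40,'stops')
comps(reg&(z>170)&(z<190),P,0,0,40,'cradle rim')
E
python3 go.py 602.5 100.1 45 -2.2
```

```text
t 34.125 [602.3  98.1 156.6] 0.005
plate px [249. 118.] n 2921 z [11. 12. 13.] rect x 659.8 y 98.0  92x35 ang 88.6
plate px [137. 178.] n 11682 z [11. 12. 13.] rect x 599.7 y 210.3  150x93 ang -5.3
plate px [ 36. 195.] n 8656 z [11. 12. 13.] rect x 590.3 y 320.7  152x87 ang -7.9
stops px [250. 116.] n 317 z [26. 28. 29.] rect x 663.3 y 97.3  40x5 ang 87.7
stops px [216. 126.] n 84 z [26. 28. 29.] rect x 655.4 y 127.8  12x5 ang -3.0
stops px [283. 126.] n 83 z [27. 28. 29.] rect x 652.9 y 67.6  12x5 ang -1.3
stops px [131. 144.] n 316 z [26. 28. 29.] rect x 643.4 y 206.1  40x6 ang 84.1
stops px [ 99. 152.] n 93 z [25. 28. 29.] rect x 637.4 y 237.2  12x6 ang -5.8
stops px [ 16. 151.] n 240 z [26. 28. 29.] rect x 642.3 y 317.4  34x6 ang 83.9
stops px [163. 154.] n 98 z [25. 27. 29.] rect x 632.5 y 177.5  12x5 ang -5.7
stops px [ 43. 162.] n 91 z [24. 28. 29.] rect x 631.2 y 292.0  12x6 ang -2.8
stops px [103. 225.] n 86 z [24. 28. 29.] rect x 567.1 y 244.0  12x6 ang -6.1
stops px [163. 229.] n 79 z [26. 28. 29.] rect x 561.3 y 184.1  13x5 ang -5.6
stops px [134. 236.] n 299 z [25. 28. 29.] rect x 555.0 y 214.9  40x7 ang 85.0
stops px [ 52. 248.] n 91 z [24. 27. 29.] rect x 544.7 y 300.2  12x6 ang -3.3
stops px [ 25. 254.] n 268 z [25. 28. 29.] rect x 538.6 y 330.1  41x7 ang 84.1
stops px [ 15. 285.] n 56 z [24. 25. 26.] rect x 503.1 y 351.8  17x6 ang 87.8
cradle rim px [252. 206.] n 5022 z [172. 179. 186.] rect x 615.9 y 97.0  81x73 ang -2.9
cradle rim px [253. 185.] n 3449 z [173. 175. 184.] rect x 613.0 y 96.1  72x36 ang -2.2
cradle rim px [215. 337.] n 304 z [172. 179. 180.] rect x 553.5 y 119.8  12x10 ang 2.2
cradle rim px [291. 337.] n 232 z [172. 179. 180.] rect x 551.8 y 78.6  11x7 ang -5.5
yaw now -2.3 shift m [ 0.     -0.0017  0.1117] turn deg [-0.   -0.   -0.13] rows>=1.8
```

View pics/w23.png

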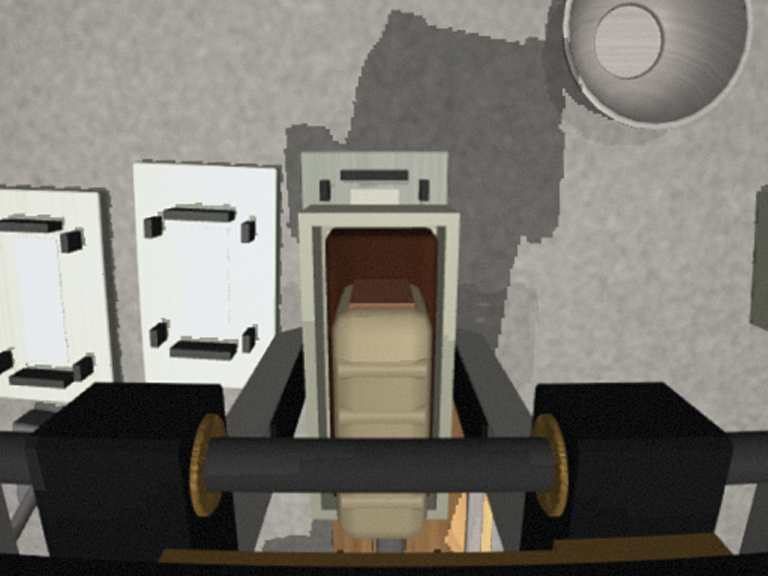

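>>> move_arm --commands '[0, -0.002, 0.05, 0, 0, 0, 0.035, 0, -0.002, 0.09, 0, 0, 0, 0.035, 0, -0.002, 0.11, 0, 0, 0, 0.035, 0, -0.002, 0.112, 0, 0, 0, 0.035, 0, -0.002, 0.112, 0, 0, 0, 0.035, 0, -0.002, 0.112, 0, 0, 0, 0.035]'

```text
time: 34.92
tool_pos: [603.3, 101.7, 45.8]
tool_rot: [-3.14, 0.061, -0.003]
contact_force: [-0.6, 0.7, -2.5]
width: 48.6
```

```bash
python3 - <<'E'
from wl import *
o,im,d,c=look('w24')
P=cloud(c,d);z=P[...,2]
reg=(P[...,1]>40)&(P[...,1]<160)&(P[...,0]<720)&(P[...,0]>500)
comps(reg&(z>26)&(z<30.5),P,0,0,40,'stops')
comps(reg&(z>62)&(z<72),P,0,0,40,'cradle rim')
E
python3 go.py 602.9 99.9 19.5 -2.2
```

```text
t 34.925 [603.3 101.7  45.8] 0.005
stops px [254. 124.] n 773 z [27. 28. 29.] rect x 662.8 y 97.7  40x6 ang 87.8
stops px [201. 135.] n 100 z [27. 28. 29.] rect x 655.2 y 127.9  12x5 ang -3.5
stops px [307. 137.] n 135 z [26. 28. 29.] rect x 652.8 y 68.3  12x5 ang -0.1
cradle rim px [253. 194.] n 7388 z [63. 67. 69.] rect x 618.6 y 100.8  79x72 ang 0.1
cradle rim px [291. 251.] n 44 z [62. 64. 64.] rect x 600.9 y 81.7  17x1 ang -0.5
cradle rim px [215. 338.] n 303 z [63. 68. 69.] rect x 554.2 y 122.6  11x11 ang -1.2
cradle rim px [292. 337.] n 195 z [65. 68. 69.] rect x 552.9 y 81.5  11x7 ang -7.8
yaw now -2.2 shift m [-0.0003  0.0019  0.0261] turn deg [-0.03 -0.09 -0.02] rows>=0.4
```

View pics/w24.png

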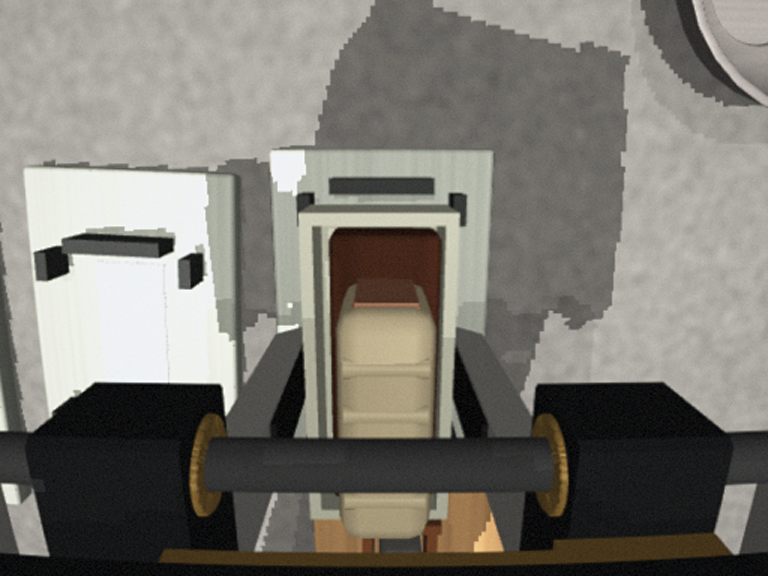

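>>> move_arm --commands '[0, 0.0015, 0.004, 0, 0, 0, 0.035, 0, 0.0015, 0.008, 0, 0, 0, 0.035, 0, 0.0015, 0.008, 0, 0, 0, 0.035, 0, 0.0015, 0.008, 0, 0, 0, 0.035]'

```text
time: 35.48
tool_pos: [602.6, 100.0, 36.5]
tool_rot: [3.141, -0.061, -0.0]
contact_force: [-0.4, -0.1, -2.9]
width: 48.8
```

```bash
python3 - <<'E'
from wl import *
o,im,d,c=look('w25')
E
python3 go.py 602.9 99.9 19.5 -2.2
```

```text
t 35.475 [602.6 100.   36.5] 0.004
yaw now -2.2 shift m [0.0003 0.0001 0.0171] turn deg [ 0.01 -0.   -0.02] rows>=0.3
```

View pics/w25.png

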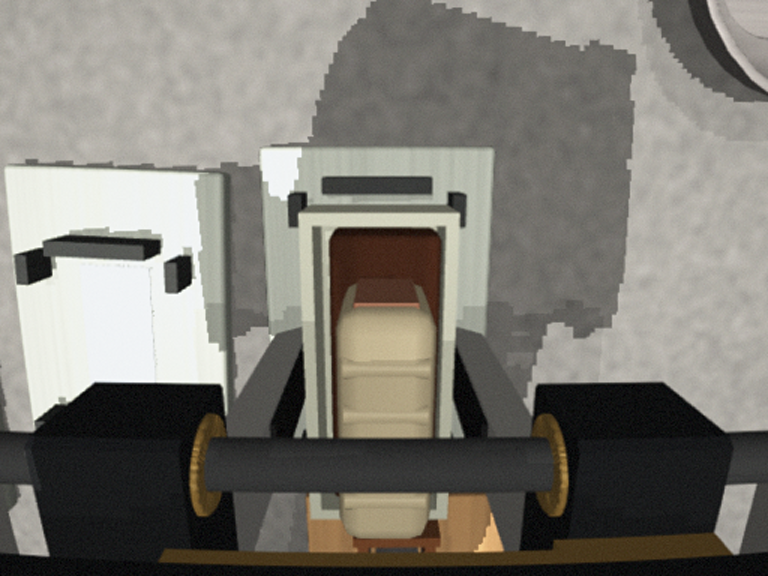

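Aligned between the ribs; lower to just above the floor.

>>> move_arm --commands '[0, 0, 0.005, 0, 0, 0, 0.035, 0, 0, 0.01, 0, 0, 0, 0.035, 0, 0, 0.014, 0, 0, 0, 0.035, 0, 0, 0.017, 0, 0, 0, 0.035, 0, 0, 0.017, 0, 0, 0, 0.035, 0, 0, 0.017, 0, 0, 0, 0.035]'

```text
time: 36.28
tool_pos: [602.6, 100.0, 19.5]
tool_rot: [3.141, -0.061, 0.0]
contact_force: [-0.6, -0.4, -1.9]
width: 49.1
```

Run:
```python
from wl import *
o,im,d,c=look('w26')
P=cloud(c,d);z=P[...,2]
reg=(P[...,1]>40)&(P[...,1]<160)&(P[...,0]<720)&(P[...,0]>500)
comps(reg&(z>38)&(z<46),P,0,0,40,'cradle rim')
```

```text
t 36.275 [602.6 100.   19.5] 0.002
cradle rim px [252. 202.] n 4020 z [40. 42. 43.] rect x 617.9 y 98.9  78x72 ang -2.4
cradle rim px [268. 175.] n 801 z [38. 38. 39.] rect x 640.6 y 91.0  38x20 ang 58.5
cradle rim px [250. 180.] n 73 z [38. 38. 39.] rect x 637.6 y 99.3  7x5 ang 50.6
cradle rim px [231. 186.] n 184 z [38. 38. 40.] rect x 634.0 y 107.5  14x10 ang -3.4
cradle rim px [214. 338.] n 269 z [39. 42. 43.] rect x 553.7 y 120.7  11x11 ang -3.2
cradle rim px [293. 338.] n 182 z [40. 42. 43.] rect x 551.8 y 79.9  12x6 ang -8.1
```

View pics/w26.png

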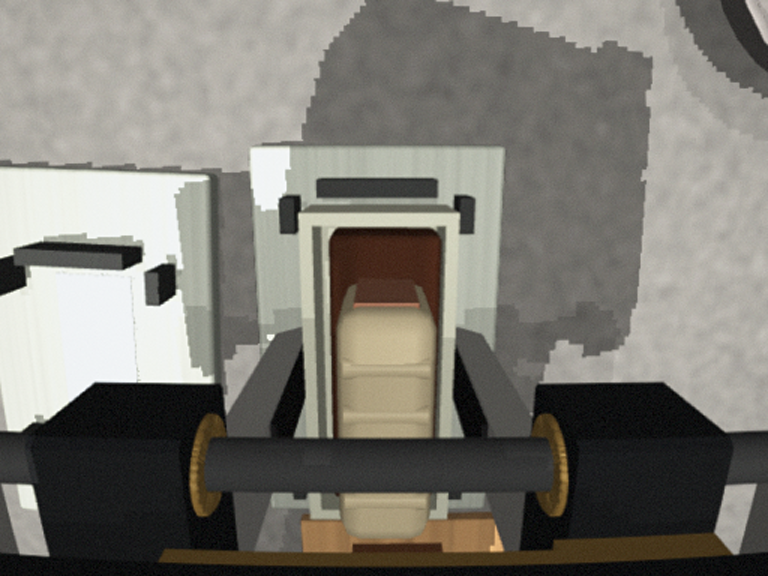

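Rim at z 42: it is down in the bay. Release and rise.

>>> move_arm --commands '[0, 0, 0, 0, 0, 0, 0.065, 0, 0, 0, 0, 0, 0, 0.065, 0, 0, 0, 0, 0, 0, 0.065, 0, 0, -0.04, 0, 0, 0, 0.065, 0, 0, -0.1, 0, 0, 0, 0.07, 0, 0, -0.16, 0, 0, 0, 0.07, 0, 0, -0.2, 0, 0, 0, 0.07, 0, 0, -0.2, 0, 0, 0, 0.07, 0, 0, -0.2, 0, 0, 0, 0.07]'

```text
time: 37.45
tool_pos: [602.2, 100.3, 218.8]
tool_rot: [-3.141, 0.061, 0.001]
contact_force: [-0.4, 0.8, -0.9]
width: 70.1
```

```bash
python3 - <<'E'
from wl import *
o,im,d,c=look('w27')
P=cloud(c,d);z=P[...,2]
reg=(P[...,1]>20)&(P[...,1]<420)&(P[...,0]<720)&(P[...,0]>500)
comps(reg&(z>38)&(z<46),P,0,0,40,'cradle rim')
comps(reg&(z>70)&(z<82),P,0,0,40,'bone')
comps(reg&(z>24)&(z<31),P,0,0,40,'stops')
E
python3 go.py 562.3 -287.4 200 13.3
```

```text
t 37.45 [602.2 100.3 218.8] 0.014
cradle rim px [253. 172.] n 1150 z [40. 42. 43.] rect x 602.0 y 99.2  109x49 ang -2.2
bone px [255. 179.] n 1838 z [73. 77. 79.] rect x 600.7 y 97.0  71x25 ang -2.6
stops px [252. 114.] n 209 z [27. 28. 29.] rect x 663.7 y 97.0  39x5 ang 87.9
stops px [224. 122.] n 60 z [27. 28. 29.] rect x 655.5 y 127.6  12x4 ang -3.2
stops px [280. 122.] n 60 z [26. 28. 29.] rect x 653.2 y 68.0  12x4 ang -2.2
stops px [152. 137.] n 216 z [26. 28. 29.] rect x 643.4 y 206.4  40x6 ang 84.3
stops px [125. 144.] n 69 z [25. 28. 29.] rect x 637.6 y 237.1  12x6 ang -4.1
stops px [ 51. 143.] n 199 z [26. 28. 29.] rect x 642.7 y 321.0  40x7 ang 86.1
stops px [180. 146.] n 65 z [26. 27. 29.] rect x 632.5 y 177.4  11x6 ang -4.0
stops px [ 27. 150.] n 63 z [25. 28. 29.] rect x 636.4 y 351.6  11x5 ang -3.4
stops px [ 77. 152.] n 61 z [25. 28. 29.] rect x 631.2 y 292.1  11x5 ang -2.5
stops px [127. 206.] n 58 z [25. 28. 29.] rect x 567.1 y 243.3  12x5 ang -4.6
stops px [179. 209.] n 56 z [26. 28. 29.] rect x 561.7 y 184.0  13x5 ang -7.3
stops px [226. 215.] n 50 z [25. 28. 29.] rect x 552.4 y 131.4  12x5 ang -3.1
stops px [278. 215.] n 44 z [26. 28. 29.] rect x 550.1 y 71.9  12x4 ang -1.6
stops px [153. 215.] n 215 z [25. 28. 29.] rect x 555.1 y 214.5  40x7 ang 85.4
stops px [ 34. 223.] n 58 z [25. 27. 29.] rect x 550.1 y 359.7  12x6 ang -5.3
stops px [ 82. 226.] n 55 z [25. 27. 29.] rect x 544.4 y 300.6  12x6 ang -3.4
stops px [252. 224.] n 105 z [27. 28. 29.] rect x 540.7 y 102.3  39x3 ang 87.7
stops px [ 59. 232.] n 203 z [25. 28. 29.] rect x 538.7 y 330.7  41x8 ang 86.7
yaw now -2.2 shift m [-0.0247  0.3888  0.0186] turn deg [ 1.000e-02  8.000e-02 -1.552e+01] rows>=6.2
```

View pics/w27.png

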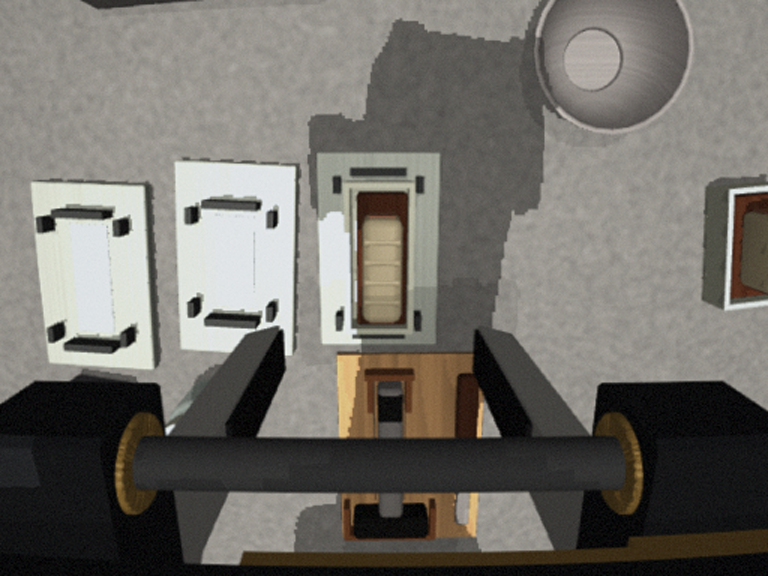

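>>> move_arm --commands '[-0.025, 0.389, 0.02, 0, 0, -15.4, 0.07, -0.025, 0.389, 0.02, 0, 0, -15.4, 0.07, -0.025, 0.389, 0.02, 0, 0, -15.4, 0.07, -0.025, 0.389, 0.02, 0, 0, -15.4, 0.07, -0.025, 0.389, 0.02, 0, 0, -15.4, 0.07, -0.025, 0.389, 0.02, 0, 0, -15.4, 0.07, -0.025, 0.389, 0.02, 0, 0, -15.4, 0.07, -0.025, 0.389, 0.02, 0, 0, -15.4, 0.07, -0.025, 0.389, 0.02, 0, 0, -15.4, 0.07]'

```text
time: 38.62
tool_pos: [563.0, -285.7, 199.0]
tool_rot: [-3.12, -0.363, 0.001]
contact_force: [0.8, -0.1, 0.4]
width: 69.9
```

```bash
python3 - <<'E'
from wl import *
o,im,d,c=look('w28')
measure(im,d,c)
E
python3 go.py 562.3 -287.4 7 13.3
```

```text
t 38.625 [ 563.  -285.7  199. ] 0.013
bone px [160. 122.] n 923 z [53. 64. 67.] rect x 599.9 y -187.7  59x25 ang 3.1
bone px [255. 181.] n 1291 z [60. 65. 67.] rect x 562.5 y -288.9  48x26 ang 14.0
rim px [166. 116.] n 1095 z [28. 30. 31.] rect x 599.3 y -186.5  93x50 ang 4.3
rim px [253. 174.] n 897 z [28. 30. 31.] rect x 563.1 y -287.7  76x49 ang 13.2
yaw now 13.3 shift m [-0.0012  0.0017  0.1922] turn deg [-0.04  0.    0.01] rows>=3.1
```

View pics/w28.png

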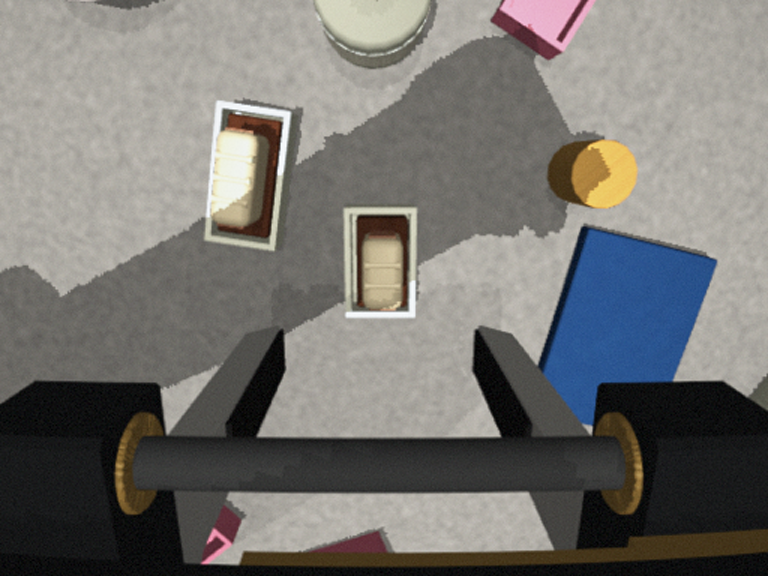

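>>> move_arm --commands '[-0.001, 0.0015, 0.06, 0, 0, 0, 0.07, -0.001, 0.0015, 0.12, 0, 0, 0, 0.07, -0.001, 0.0015, 0.16, 0, 0, 0, 0.07, -0.001, 0.0015, 0.18, 0, 0, 0, 0.07, -0.001, 0.0015, 0.191, 0, 0, 0, 0.07, -0.001, 0.0015, 0.191, 0, 0, 0, 0.07]'

```text
time: 39.42
tool_pos: [562.3, -289.2, 9.1]
tool_rot: [3.12, 0.361, 0.001]
contact_force: [1.1, 0.3, 0.6]
width: 69.7
```

```bash
python3 go.py 562.8 -287.5 7 13.2
```

```text
yaw now 13.2 shift m [ 0.0009 -0.0016  0.0021] turn deg [ 0.03 -0.03 -0.  ] rows>=0.0
```

>>> move_arm --commands '[0.001, -0.0015, 0.002, 0, 0, 0, 0.07, 0.001, -0.0015, 0.002, 0, 0, 0, 0.035, 0.001, -0.0015, 0.002, 0, 0, 0, 0.035, 0.001, -0.0015, 0.002, 0, 0, 0, 0.035, 0.001, -0.0015, 0.002, 0, 0, 0, 0.035, 0.001, -0.0015, 0.002, 0, 0, 0, 0.035]' --force 35

```text
time: 40.17
tool_pos: [562.6, -287.7, 6.9]
tool_rot: [3.121, 0.36, 0.001]
contact_force: [-0.9, 1.6, 6.2]
width: 48.6
```

>>> move_arm --commands '[0, 0, -0.005, 0, 0, 0, 0.035, 0, 0, -0.03, 0, 0, 0, 0.035, 0, 0, -0.07, 0, 0, 0, 0.035, 0, 0, -0.12, 0, 0, 0, 0.035, 0, 0, -0.16, 0, 0, 0, 0.035, 0, 0, -0.16, 0, 0, 0, 0.035]'

```text
time: 40.92
tool_pos: [563.4, -288.4, 169.4]
tool_rot: [3.119, 0.36, 0.006]
contact_force: [0.3, 0.5, -3.6]
width: 48.6
```

```bash
python3 go.py 599.4 210.5 165 -5.3
```

```text
yaw now 13.2 shift m [ 0.1487 -0.4776  0.0038] turn deg [ 0.1  -0.22 18.46] rows>=8.0
```

>>> move_arm --commands '[0.018, -0.058, 0, 0, 0, 2.2, 0.035, 0.036, -0.116, 0, 0, 0, 4.5, 0.035, 0.054, -0.174, 0, 0, 0, 6.7, 0.035, 0.072, -0.232, 0, 0, 0, 9, 0.035, 0.09, -0.29, 0, 0, 0, 11.2, 0.035, 0.108, -0.348, 0, 0, 0, 13.5, 0.035, 0.126, -0.406, 0, 0, 0, 15.7, 0.035, 0.142, -0.455, 0, 0, 0, 17.6, 0.035, 0.149, -0.478, 0, 0, 0, 18.5, 0.035, 0.149, -0.478, 0, 0, 0, 18.5, 0.035, 0.149, -0.478, 0, 0, 0, 18.5, 0.035, 0.149, -0.478, 0, 0, 0, 18.5, 0.035]'

```text
time: 42.42
tool_pos: [598.6, 210.4, 166.4]
tool_rot: [3.138, -0.149, -0.0]
contact_force: [0.2, -0.2, -2.7]
width: 49.0
```

```bash
python3 go.py 599.4 210.5 45 -5.3
```

```text
yaw now -5.4 shift m [ 0.0008 -0.0002  0.1214] turn deg [ 0.02  0.01 -0.12] rows>=1.9
```

>>> move_arm --commands '[0.001, 0, 0.05, 0, 0, 0, 0.035, 0.001, 0, 0.09, 0, 0, 0, 0.035, 0.001, 0, 0.115, 0, 0, 0, 0.035, 0.001, 0, 0.126, 0, 0, 0, 0.035, 0.001, 0, 0.126, 0, 0, 0, 0.035, 0.001, 0, 0.126, 0, 0, 0, 0.035]'

```text
time: 43.18
tool_pos: [600.2, 211.6, 41.7]
tool_rot: [-3.138, 0.146, -0.002]
contact_force: [-0.0, -0.2, -2.6]
width: 48.4
```

```bash
python3 - <<'E'
from wl import *
o,im,d,c=look('w29')
P=cloud(c,d);z=P[...,2]
reg=(P[...,1]>150)&(P[...,1]<270)&(P[...,0]<720)&(P[...,0]>500)
comps(reg&(z>26)&(z<30.5),P,0,0,40,'stops')
comps(reg&(z>60)&(z<67),P,0,0,40,'cradle rim')
E
python3 go.py 599.4 210.5 36 -5.3
```

```text
t 43.175 [600.2 211.6  41.7] 0.003
stops px [254. 153.] n 780 z [27. 28. 29.] rect x 643.7 y 206.2  40x6 ang 84.6
stops px [200. 166.] n 143 z [27. 28. 29.] rect x 637.8 y 236.9  12x5 ang -6.8
stops px [306. 167.] n 161 z [27. 28. 29.] rect x 632.3 y 177.2  12x5 ang -3.4
stops px [202. 280.] n 50 z [27. 28. 29.] rect x 567.2 y 245.6  12x1 ang -7.5
stops px [302. 281.] n 67 z [27. 28. 29.] rect x 561.1 y 183.2  12x2 ang -3.3
cradle rim px [251. 211.] n 4895 z [60. 64. 65.] rect x 608.0 y 210.3  72x63 ang 85.9
cradle rim px [282. 271.] n 46 z [60. 61. 61.] rect x 586.3 y 197.3  10x2 ang -4.1
yaw now -5.3 shift m [-0.0007  0.0013  0.0057] turn deg [-0.04 -0.08 -0.03] rows>=0.1
```

View pics/w29.png

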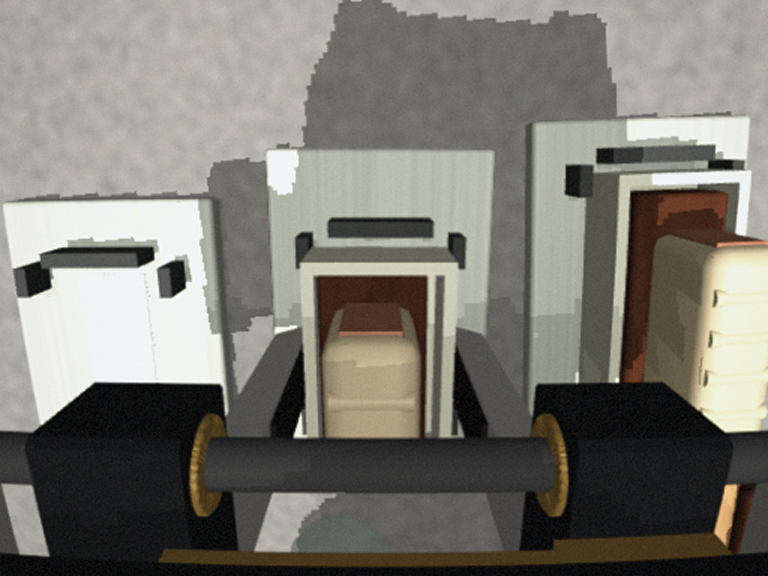

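>>> move_arm --commands '[-0.0005, 0.001, 0.004, 0, 0, 0, 0.035, -0.0005, 0.001, 0.005, 0, 0, 0, 0.035, -0.0005, 0.001, 0.005, 0, 0, 0, 0.035, -0.0005, 0.001, 0.005, 0, 0, 0, 0.035]'

```text
time: 43.72
tool_pos: [599.1, 210.7, 35.6]
tool_rot: [3.138, -0.146, 0.0]
contact_force: [0.4, -0.1, -2.7]
width: 48.5
```

```bash
python3 - <<'E'
from wl import *
o,im,d,c=look('w30')
E
python3 go.py 599.6 210.6 19.4 -5.3
```

```text
t 43.725 [599.1 210.7  35.6] 0.001
yaw now -5.3 shift m [0.0006 0.     0.0162] turn deg [ 0.   -0.   -0.03] rows>=0.3
```

View pics/w30.png

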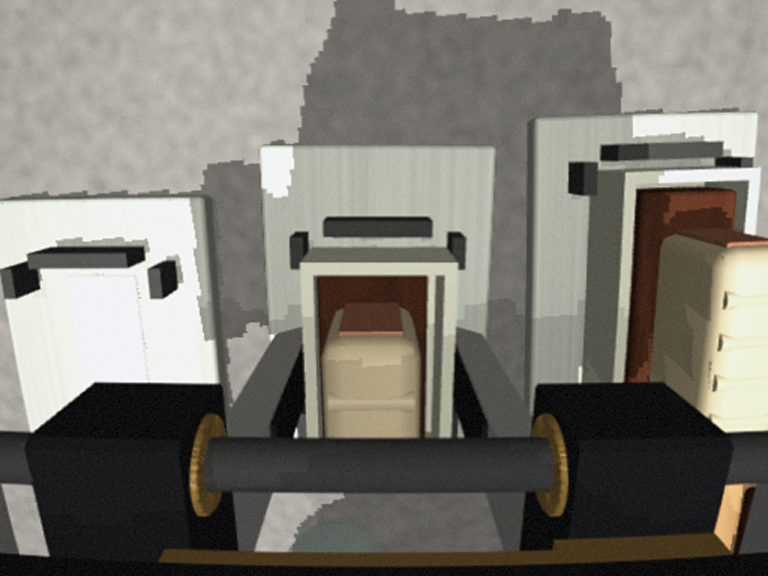

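>>> move_arm --commands '[0.0005, 0, 0.005, 0, 0, 0, 0.035, 0.0005, 0, 0.01, 0, 0, 0, 0.035, 0.0005, 0, 0.013, 0, 0, 0, 0.035, 0.0005, 0, 0.016, 0, 0, 0, 0.035, 0.0005, 0, 0.016, 0, 0, 0, 0.035, 0.0005, 0, 0.016, 0, 0, 0, 0.035]'

```text
time: 44.52
tool_pos: [599.5, 210.6, 19.6]
tool_rot: [3.138, -0.146, 0.0]
contact_force: [0.3, 0.0, -2.4]
width: 49.1
```

Run:
```python
from wl import *
o,im,d,c=look('w31')
P=cloud(c,d);z=P[...,2]
reg=(P[...,1]>150)&(P[...,1]<270)&(P[...,0]<720)&(P[...,0]>500)
comps(reg&(z>39.5)&(z<46),P,0,0,40,'cradle rim')
```

```text
t 44.525 [599.5 210.6  19.6] 0.003
cradle rim px [252. 218.] n 3273 z [41. 42. 44.] rect x 607.8 y 209.4  73x61 ang 85.3
```

View pics/w31.png

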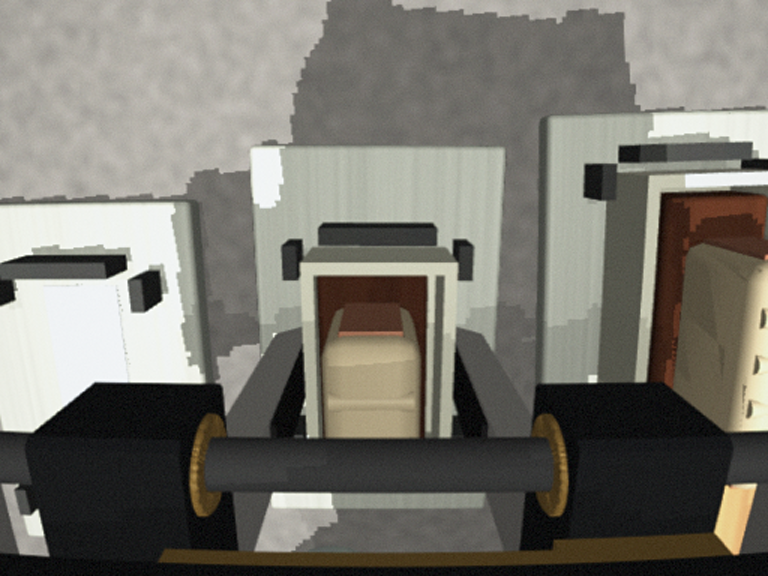

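>>> move_arm --commands '[0, 0, 0, 0, 0, 0, 0.065, 0, 0, 0, 0, 0, 0, 0.065, 0, 0, 0, 0, 0, 0, 0.065, 0, 0, -0.04, 0, 0, 0, 0.065, 0, 0, -0.1, 0, 0, 0, 0.07, 0, 0, -0.16, 0, 0, 0, 0.07, 0, 0, -0.2, 0, 0, 0, 0.07, 0, 0, -0.2, 0, 0, 0, 0.07, 0, 0, -0.2, 0, 0, 0, 0.07]'

```text
time: 45.7
tool_pos: [599.1, 210.8, 218.8]
tool_rot: [3.138, -0.146, -0.001]
contact_force: [-0.8, -0.6, 0.4]
width: 69.8
```

```bash
python3 - <<'E'
from wl import *
o,im,d,c=look('w32',0)
P=cloud(c,d);z=P[...,2]
reg=(P[...,1]>20)&(P[...,1]<420)&(P[...,0]<720)&(P[...,0]>500)
comps(reg&(z>38)&(z<46),P,0,0,40,'cradle rim')
comps(reg&(z>70)&(z<82),P,0,0,40,'bone')
comps(reg&(z>24)&(z<31)&(P[...,1]>270),P,0,0,40,'stops')
E
python3 go.py 599.4 -186.4 200 4.3
```

```text
t 45.7 [599.1 210.8 218.8] 0.015
cradle rim px [349. 156.] n 945 z [40. 42. 43.] rect x 602.0 y 99.9  110x50 ang -2.6
cradle rim px [352. 121.] n 46 z [38. 38. 39.] rect x 644.2 y 102.1  13x8 ang 76.0
cradle rim px [252. 171.] n 896 z [40. 42. 43.] rect x 599.9 y 209.7  77x49 ang -5.3
bone px [367. 166.] n 1844 z [72. 77. 79.] rect x 600.9 y 98.3  71x25 ang -2.7
bone px [250. 176.] n 1223 z [73. 77. 79.] rect x 602.0 y 212.0  48x25 ang -4.9
stops px [146. 141.] n 202 z [24. 28. 29.] rect x 643.0 y 321.8  40x5 ang 84.4
stops px [174. 149.] n 63 z [25. 28. 29.] rect x 631.5 y 292.3  12x5 ang -5.5
stops px [120. 150.] n 66 z [25. 28. 29.] rect x 636.5 y 352.5  12x6 ang -7.6
stops px [127. 224.] n 57 z [25. 28. 29.] rect x 550.3 y 360.1  12x6 ang -6.0
stops px [146. 231.] n 117 z [25. 28. 29.] rect x 539.2 y 338.9  24x6 ang 86.1
yaw now -5.3 shift m [0.0373 0.3953 0.0186] turn deg [ 0.03  0.08 -9.62] rows>=6.4
```

Short and long are seated level. Now the middle cradle.

>>> move_arm --commands '[0.037, 0.396, 0.02, 0, 0, -9.6, 0.07, 0.037, 0.396, 0.02, 0, 0, -9.6, 0.07, 0.037, 0.396, 0.02, 0, 0, -9.6, 0.07, 0.037, 0.396, 0.02, 0, 0, -9.6, 0.07, 0.037, 0.396, 0.02, 0, 0, -9.6, 0.07, 0.037, 0.396, 0.02, 0, 0, -9.6, 0.07, 0.037, 0.396, 0.02, 0, 0, -9.6, 0.07, 0.037, 0.396, 0.02, 0, 0, -9.6, 0.07, 0.037, 0.396, 0.02, 0, 0, -9.6, 0.07]'

```text
time: 46.88
tool_pos: [599.6, -185.9, 198.7]
tool_rot: [-3.139, -0.119, 0.002]
contact_force: [0.3, -0.4, 0.0]
width: 70.2
```

```bash
python3 - <<'E'
from wl import *
o,im,d,c=look('w33')
measure(im,d,c)
E
python3 go.py 599.4 -186.4 7 4.3
```

```text
t 46.875 [ 599.6 -185.9  198.7] 0.019
bone px [295.  57.] n 255 z [52. 69. 74.] rect x 714.8 y -216.0  42x9 ang 14.4
bone px [314.  85.] n 107 z [52. 66. 74.] rect x 690.9 y -235.3  21x4 ang 66.4
bone px [253. 180.] n 1592 z [61. 65. 67.] rect x 600.0 y -187.6  59x25 ang 3.9
rim px [98. 39.] n 541 z [27. 30. 34.] rect x 717.2 y -38.0  87x33 ang 42.1
rim px [  7. 157.] n 476 z [27. 30. 34.] rect x 595.7 y 75.8  116x14 ang -8.8
rim px [253. 173.] n 1027 z [28. 30. 31.] rect x 599.7 y -187.0  93x49 ang 4.2
rim px [  4. 255.] n 216 z [27. 30. 31.] rect x 482.2 y 91.6  31x13 ang -4.7
yaw now 4.4 shift m [-0.0003  0.0009  0.192 ] turn deg [-0.03  0.04  0.07] rows>=3.1
```

View pics/w33.png

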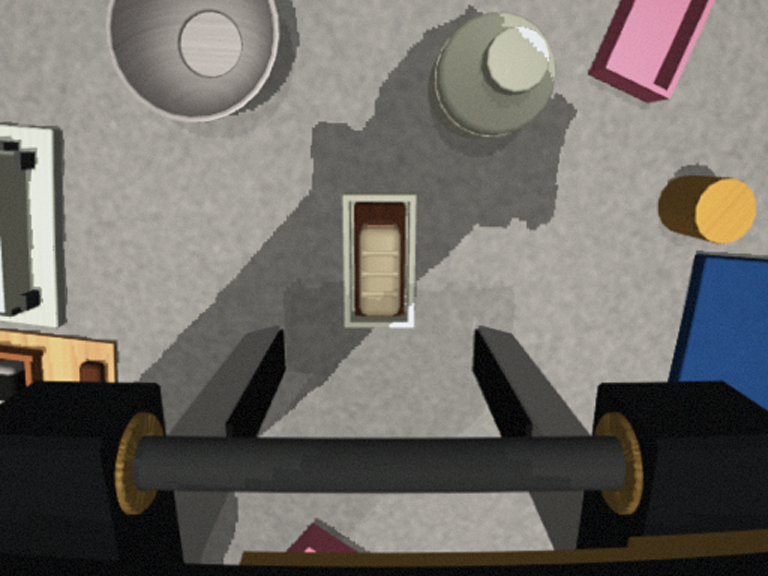

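>>> move_arm --commands '[0, 0.001, 0.06, 0, 0, 0, 0.07, 0, 0.001, 0.12, 0, 0, 0, 0.07, 0, 0.001, 0.16, 0, 0, 0, 0.07, 0, 0.001, 0.18, 0, 0, 0, 0.07, 0, 0.001, 0.191, 0, 0, 0, 0.07, 0, 0.001, 0.191, 0, 0, 0, 0.07]'

```text
time: 47.68
tool_pos: [600.1, -187.9, 9.1]
tool_rot: [3.139, 0.118, 0.001]
contact_force: [-0.2, -0.2, -0.7]
width: 70.0
```

```bash
python3 go.py 599.6 -186.7 7 4.2
```

```text
yaw now 4.3 shift m [-0.0004 -0.0013  0.0021] turn deg [ 0.01 -0.03  0.1 ] rows>=0.0
```

>>> move_arm --commands '[0, -0.001, 0.002, 0, 0, 0, 0.07, 0, -0.001, 0.002, 0, 0, 0, 0.035, 0, -0.001, 0.002, 0, 0, 0, 0.035, 0, -0.001, 0.002, 0, 0, 0, 0.035, 0, -0.001, 0.002, 0, 0, 0, 0.035, 0, -0.001, 0.002, 0, 0, 0, 0.035]' --force 35

```text
time: 48.42
tool_pos: [599.7, -187.0, 6.9]
tool_rot: [-3.139, -0.117, -0.001]
contact_force: [-1.0, 1.8, 6.2]
width: 49.0
```

>>> move_arm --commands '[0, 0, -0.005, 0, 0, 0, 0.035, 0, 0, -0.03, 0, 0, 0, 0.035, 0, 0, -0.07, 0, 0, 0, 0.035, 0, 0, -0.12, 0, 0, 0, 0.035, 0, 0, -0.17, 0, 0, 0, 0.035, 0, 0, -0.17, 0, 0, 0, 0.035]'

```text
time: 49.18
tool_pos: [600.8, -187.9, 180.0]
tool_rot: [3.138, 0.117, 0.008]
contact_force: [-0.7, -0.8, -4.0]
width: 48.9
```

```bash
python3 go.py 590.7 326.0 175 -5.3
```

```text
yaw now 4.3 shift m [ 0.028  -0.5133  0.0045] turn deg [ 0.05 -0.29  9.56] rows>=8.2
```

>>> move_arm --commands '[0.003, -0.058, 0, 0, 0, 1, 0.035, 0.006, -0.116, 0, 0, 0, 2, 0.035, 0.009, -0.174, 0, 0, 0, 3, 0.035, 0.012, -0.232, 0, 0, 0, 4, 0.035, 0.016, -0.29, 0, 0, 0, 5, 0.035, 0.019, -0.348, 0, 0, 0, 6, 0.035, 0.022, -0.406, 0, 0, 0, 7, 0.035, 0.025, -0.464, 0, 0, 0, 8, 0.035, 0.028, -0.5, 0, 0, 0, 9.5, 0.035, 0.028, -0.513, 0, 0, 0, 9.6, 0.035, 0.028, -0.513, 0, 0, 0, 9.6, 0.035, 0.028, -0.513, 0, 0, 0, 9.6, 0.035]'

```text
time: 50.68
tool_pos: [589.6, 324.7, 176.4]
tool_rot: [3.137, -0.149, -0.0]
contact_force: [-0.4, -1.3, -3.4]
width: 48.8
```

```bash
python3 go.py 590.7 326.0 41 -5.3
```

```text
yaw now -5.4 shift m [ 0.001  -0.0015  0.1354] turn deg [ 0.04  0.   -0.14] rows>=2.2
```

>>> move_arm --commands '[0.001, -0.001, 0.05, 0, 0, 0, 0.035, 0.001, -0.001, 0.1, 0, 0, 0, 0.035, 0.001, -0.001, 0.125, 0, 0, 0, 0.035, 0.001, -0.001, 0.136, 0, 0, 0, 0.035, 0.001, -0.001, 0.136, 0, 0, 0, 0.035, 0.001, -0.001, 0.136, 0, 0, 0, 0.035]'

```text
time: 51.42
tool_pos: [591.2, 327.7, 42.1]
tool_rot: [-3.137, 0.146, -0.003]
contact_force: [0.1, 0.3, -3.3]
width: 48.5
```

```bash
python3 - <<'E'
from wl import *
o,im,d,c=look('w34')
P=cloud(c,d);z=P[...,2]
reg=(P[...,1]>270)&(P[...,1]<400)&(P[...,0]<720)&(P[...,0]>500)
comps(reg&(z>26)&(z<30.5),P,0,0,40,'stops')
comps(reg&(z>60)&(z<67),P,0,0,40,'cradle rim')
E
python3 go.py 590.7 326 36 -5.3
```

```text
t 51.425 [591.2 327.7  42.1] 0.004
stops px [254. 138.] n 771 z [27. 28. 29.] rect x 642.9 y 321.4  40x6 ang 84.8
stops px [200. 152.] n 133 z [27. 28. 29.] rect x 637.0 y 352.1  12x5 ang -7.8
stops px [307. 153.] n 157 z [26. 28. 29.] rect x 631.3 y 292.3  12x5 ang -2.6
stops px [303. 287.] n 44 z [27. 28. 28.] rect x 547.7 y 299.1  6x3 ang -2.9
cradle rim px [253. 201.] n 5913 z [60. 64. 66.] rect x 602.1 y 326.1  72x71 ang 85.0
cradle rim px [219. 239.] n 62 z [60. 61. 61.] rect x 596.8 y 343.3  15x1 ang -6.7
cradle rim px [214. 331.] n 87 z [64. 65. 66.] rect x 547.7 y 351.4  9x4 ang 87.8
cradle rim px [290. 331.] n 88 z [64. 65. 66.] rect x 544.0 y 311.6  9x4 ang 85.0
yaw now -5.3 shift m [-0.0003  0.0018  0.006 ] turn deg [-0.06 -0.09 -0.02] rows>=0.1
```

View pics/w34.png

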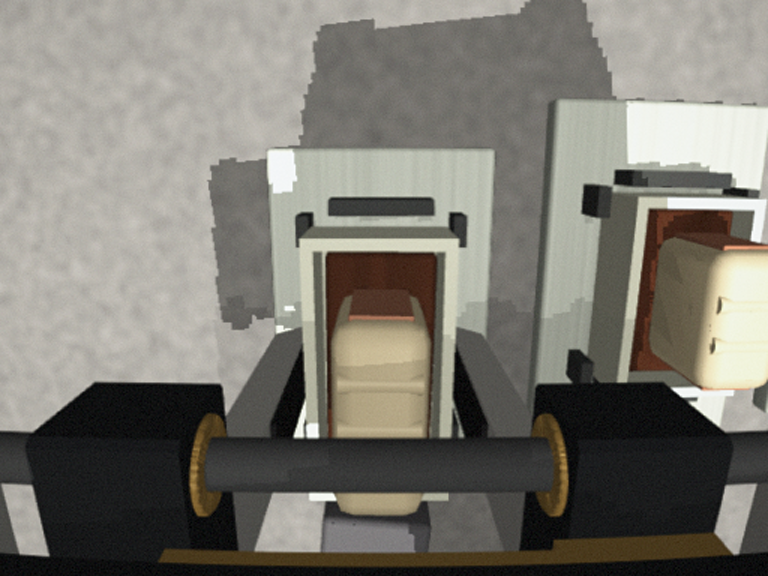

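>>> move_arm --commands '[0, 0.0012, 0.004, 0, 0, 0, 0.035, 0, 0.0012, 0.005, 0, 0, 0, 0.035, 0, 0.0012, 0.005, 0, 0, 0, 0.035, 0, 0.0012, 0.005, 0, 0, 0, 0.035]'

```text
time: 51.98
tool_pos: [590.3, 326.3, 35.6]
tool_rot: [3.138, -0.146, 0.0]
contact_force: [-0.2, 0.1, -2.7]
width: 48.6
```

```bash
python3 - <<'E'
from wl import *
o,im,d,c=look('w35')
E
python3 go.py 590.7 326.1 19.4 -5.3
```

```text
t 51.975 [590.3 326.3  35.6] 0.002
yaw now -5.3 shift m [0.0004 0.0001 0.0162] turn deg [ 0.   -0.01 -0.03] rows>=0.3
```

View pics/w35.png

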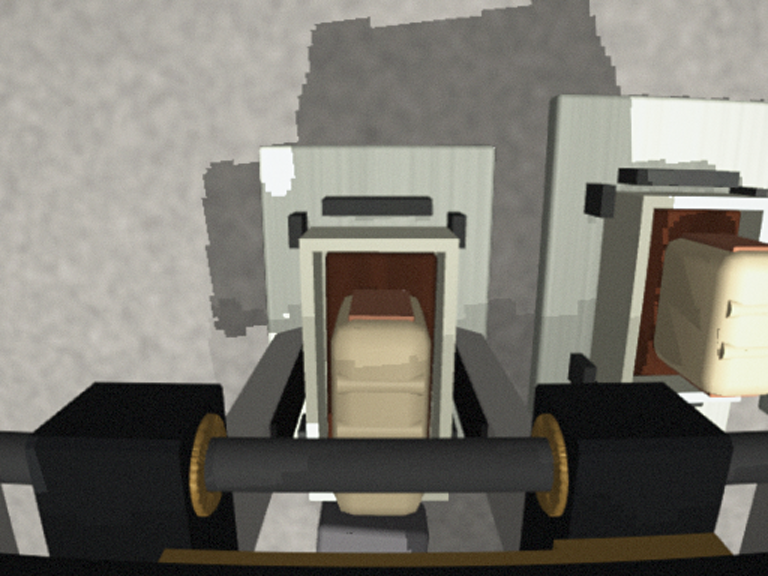

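Aligned; lower.

>>> move_arm --commands '[0.0003, 0, 0.005, 0, 0, 0, 0.035, 0.0003, 0, 0.01, 0, 0, 0, 0.035, 0.0003, 0, 0.013, 0, 0, 0, 0.035, 0.0003, 0, 0.016, 0, 0, 0, 0.035, 0.0003, 0, 0.016, 0, 0, 0, 0.035, 0.0003, 0, 0.016, 0, 0, 0, 0.035]'

```text
time: 52.78
tool_pos: [590.6, 326.2, 19.6]
tool_rot: [3.138, -0.146, 0.0]
contact_force: [-0.3, -0.9, -2.8]
width: 48.9
```

Run:
```python
from wl import *
o,im,d,c=look('w36')
P=cloud(c,d);z=P[...,2]
reg=(P[...,1]>270)&(P[...,1]<400)&(P[...,0]<720)&(P[...,0]>500)
comps(reg&(z>39.5)&(z<46),P,0,0,40,'cradle rim')
```

```text
t 52.775 [590.6 326.2  19.6] 0.002
cradle rim px [252. 210.] n 3576 z [41. 42. 44.] rect x 602.5 y 324.7  73x69 ang 84.9
cradle rim px [214. 331.] n 87 z [42. 42. 43.] rect x 546.6 y 349.9  9x4 ang -86.6
cradle rim px [290. 331.] n 88 z [42. 42. 43.] rect x 543.3 y 310.2  9x4 ang 83.5
```

View pics/w36.png

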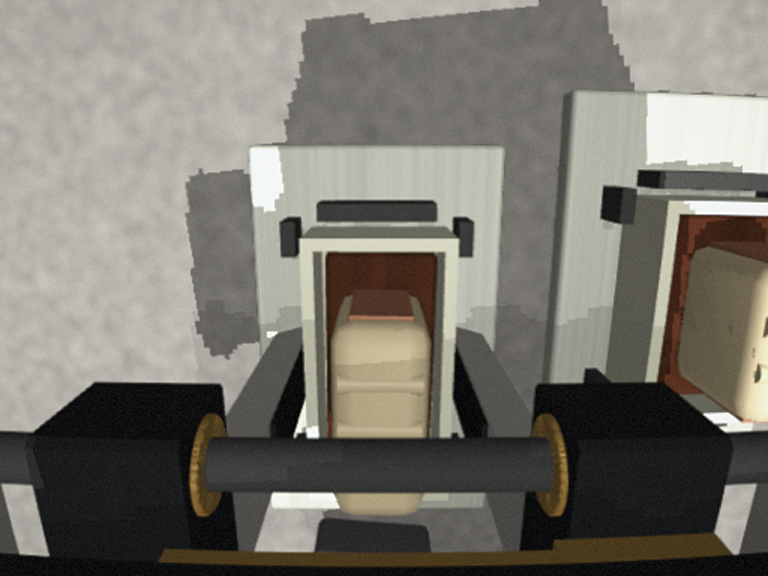

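>>> move_arm --commands '[0, 0, 0, 0, 0, 0, 0.065, 0, 0, 0, 0, 0, 0, 0.065, 0, 0, 0, 0, 0, 0, 0.065, 0, 0, -0.04, 0, 0, 0, 0.065, 0, 0, -0.1, 0, 0, 0, 0.07, 0, 0, -0.16, 0, 0, 0, 0.07, 0, 0, -0.2, 0, 0, 0, 0.07, 0, 0, -0.2, 0, 0, 0, 0.07, 0, 0, -0.2, 0, 0, 0, 0.07]'

```text
time: 53.95
tool_pos: [590.2, 326.3, 218.7]
tool_rot: [3.138, -0.146, -0.001]
contact_force: [-0.7, -0.9, 0.9]
width: 70.2
```

Run:
```python
from wl import *
o,im,d,c=look('w37')
P=cloud(c,d);z=P[...,2]
reg=(P[...,1]>20)&(P[...,1]<420)&(P[...,0]<720)&(P[...,0]>500)
comps(reg&(z>38)&(z<46),P,0,0,100,'cradle rim')
comps(reg&(z>70)&(z<82),P,0,0,100,'bone')
comps(reg&(z>24)&(z<31)&(P[...,1]>270),P,0,0,40,'stops')
for t in ('w15','w20'):
    f=np.load(f'/tmp/{t}.npz');c=cam('wrist',dict(tool_pos=f['tp'],tool_rot=f['tr']));P=cloud(c,f['d']);z=P[...,2]
    reg=(P[...,1]>270)&(P[...,1]<420)&(P[...,0]<530)&(P[...,0]>380)
    for q in comps(reg&(z>82)&(z<110),P,0,0,40,t+' ball'):
        Q=q[1];A=np.c_[2*Q,np.ones(len(Q))];s=np.linalg.lstsq(A,(Q**2).sum(1),rcond=None)[0];print('sphere',s[:3],np.sqrt(s[3]+s[:3]@s[:3]))
    comps(reg&(z>22)&(z<28),P,0,0,60,t+' block')
```

```text
t 53.95 [590.2 326.3 218.7] 0.015
cradle rim px [453. 141.] n 1016 z [39. 41. 43.] rect x 602.0 y 99.8  109x51 ang -2.7
cradle rim px [357. 154.] n 962 z [39. 42. 43.] rect x 599.4 y 210.2  77x50 ang -5.8
cradle rim px [453. 146.] n 149 z [38. 42. 46.] rect x 597.0 y 111.3  53x6 ang -0.2
cradle rim px [253. 173.] n 1044 z [40. 42. 43.] rect x 590.0 y 325.3  93x49 ang -5.3
bone px [482. 147.] n 1862 z [72. 77. 79.] rect x 601.5 y 99.1  71x27 ang -2.5
bone px [368. 156.] n 1247 z [72. 77. 79.] rect x 602.2 y 211.9  47x26 ang -5.2
bone px [253. 177.] n 1553 z [73. 77. 79.] rect x 591.5 y 324.7  60x25 ang -5.7
stops px [252. 122.] n 228 z [27. 28. 29.] rect x 643.3 y 321.4  39x5 ang 84.7
stops px [224. 130.] n 55 z [26. 28. 29.] rect x 637.0 y 351.5  11x4 ang -7.0
stops px [280. 130.] n 55 z [26. 28. 29.] rect x 631.5 y 292.0  11x5 ang -4.0
stops px [225. 208.] n 49 z [26. 27. 29.] rect x 550.4 y 360.0  12x5 ang -4.7
stops px [278. 208.] n 44 z [27. 28. 29.] rect x 545.0 y 300.1  12x4 ang -4.3
stops px [252. 208.] n 46 z [24. 28. 30.] rect x 547.8 y 329.3  39x1 ang 85.2
stops px [252. 217.] n 105 z [26. 28. 29.] rect x 537.3 y 330.8  39x3 ang 84.6
w15 ball px [364. 147.] n 326 z [ 94. 102. 106.] rect x 430.6 y 349.7  24x24 ang -26.1
sphere [431.00023121 350.32856566  94.32910257] 12.05617724518143
w15 block px [340. 166.] n 1042 z [23. 25. 26.] rect x 465.8 y 343.3  70x51 ang -11.1
w20 ball px [ 15. 177.] n 532 z [ 90. 101. 106.] rect x 433.4 y 346.6  25x22 ang -4.1
sphere [433.20160078 349.11357399  93.42845167] 12.739761088171269
w20 block px [ 55. 135.] n 1523 z [23. 25. 26.] rect x 468.0 y 341.5  71x50 ang -9.5
```

View pics/w37.png

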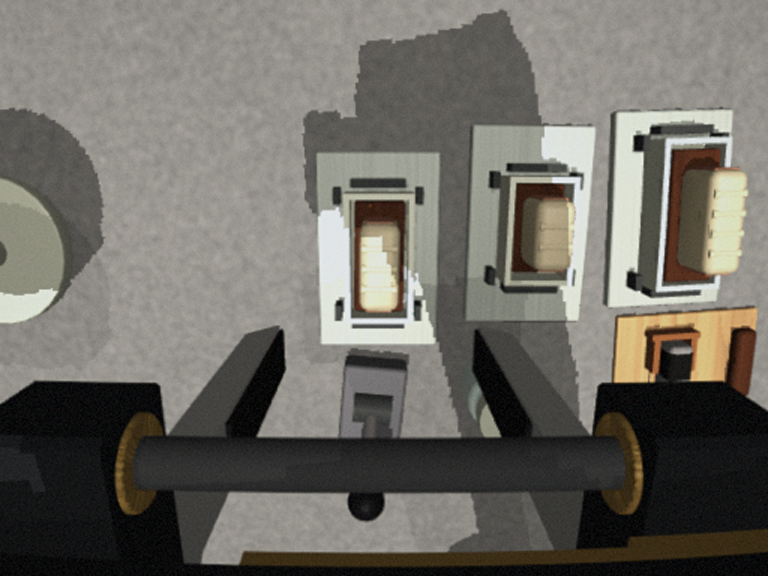

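```bash
python3 go.py 396 355 200 -10
```

```text
yaw now -5.3 shift m [-0.1958 -0.0107  0.0185] turn deg [0.05 0.08 4.68] rows>=3.2
```

>>> move_arm --commands '[-0.196, -0.01, 0, 0, 0, 4.7, 0, -0.196, -0.01, 0, 0, 0, 4.7, 0, -0.196, -0.01, 0, 0, 0, 4.7, 0, -0.196, -0.01, 0, 0, 0, 4.7, 0, -0.196, -0.01, 0, 0, 0, 4.7, 0, -0.196, -0.01, 0, 0, 0, 4.7, 0, -0.196, -0.01, 0, 0, 0, 4.7, 0]'

```text
time: 54.88
tool_pos: [397.3, 353.7, 219.3]
tool_rot: [3.129, -0.277, 0.001]
contact_force: [0.0, -0.6, 0.5]
width: 3.3
```

```bash
python3 go.py 396 355 82 -10
python3 - <<'E'
from wl import *
o,im,d,c=look('w38')
P=cloud(c,d);z=P[...,2]
reg=(P[...,1]>270)&(P[...,1]<420)&(P[...,0]<530)&(P[...,0]>380)
for q in comps(reg&(z>85)&(z<110),P,0,0,40,' ball'):
        Q=q[1];A=np.c_[2*Q,np.ones(len(Q))];s=np.linalg.lstsq(A,(Q**2).sum(1),rcond=None)[0];print('sphere',s[:3],np.sqrt(s[3]+s[:3]@s[:3]))
comps(reg&(z>22)&(z<28),P,0,0,60,' block')
print(o['q'].round(2),o['width'])
E
```

```text
yaw now -10.1 shift m [-0.0016 -0.0011  0.1373] turn deg [ 0.04 -0.03 -0.13] rows>=2.2
t 54.875 [397.3 353.7 219.3] 0.004
 ball px [250. 145.] n 666 z [ 96. 102. 106.] rect x 433.2 y 348.7  25x25 ang 80.2
sphere [433.04916976 348.93369538  93.72387819] 12.575723104210278
 block px [251. 100.] n 2186 z [23. 25. 26.] rect x 468.7 y 342.1  69x50 ang -10.0
[-1.66  0.42  1.12  1.85 -0.41  1.13 -2.14] 3.292693615130318
```

View pics/w38.png

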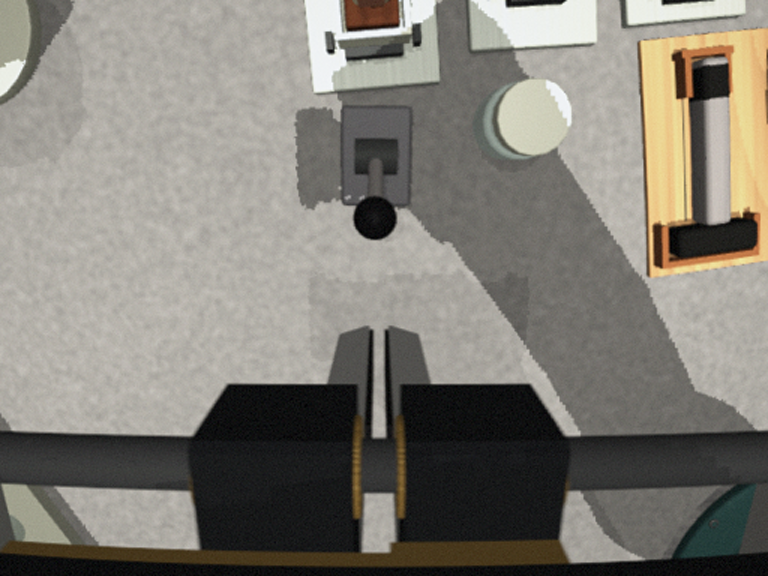

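>>> move_arm --commands '[-0.001, -0.001, 0.04, 0, 0, 0, 0, -0.001, -0.001, 0.08, 0, 0, 0, 0, -0.001, -0.001, 0.08, 0, 0, 0, 0]'

```text
time: 55.3
tool_pos: [395.2, 354.1, 137.9]
tool_rot: [3.126, -0.276, -0.002]
contact_force: [0.4, 0.6, 0.4]
width: 0.5
```

```bash
python3 -c "
from h import *
o=env.get_obs();print(o['q'].round(3),o['tool_pos'],o['width'])"; python3 go.py 396 355 82 -10
```

```text
[-1.57   0.518  1.014  1.934 -0.526  0.987 -2.058] [395.23860671 354.13127641 137.85578481] 0.5127792606499476
yaw now -10.1 shift m [ 0.0007 -0.0012  0.0559] turn deg [ 0.23  0.07 -0.11] rows>=0.9
```

>>> move_arm --commands '[0, -0.0005, 0.04, 0, 0, 0, 0, 0, -0.0005, 0.054, 0, 0, 0, 0, 0.012, -0.0005, 0.054, 0, 0, 0, 0, 0.024, -0.0005, 0.054, 0, 0, 0, 0, 0.036, -0.0005, 0.054, 0, 0, 0, 0, 0.048, -0.0005, 0.054, 0, 0, 0, 0, 0.06, -0.0005, 0.054, 0, 0, 0, 0, 0.07, -0.0005, 0.054, 0, 0, 0, 0, 0.08, -0.0005, 0.054, 0, 0, 0, 0, 0.088, -0.0005, 0.054, 0, 0, 0, 0, 0.088, -0.0005, 0.054, 0, 0, 0, 0]'

```text
time: 56.68
tool_pos: [482.8, 340.5, 85.5]
tool_rot: [3.129, -0.275, 0.0]
contact_force: [-0.0, 0.6, 0.4]
width: 0.4
```

Run:
```python
from wl import *
o,im,d,c=look('w39')
P=cloud(c,d);z=P[...,2]
reg=(P[...,1]>270)&(P[...,1]<420)&(P[...,0]<550)&(P[...,0]>430)
for q in comps(reg&(z>85)&(z<115),P,0,0,40,' ball'):pass
```

```text
t 56.675 [482.8 340.5  85.5] 0.016
 ball px [253. 206.] n 2769 z [ 94. 102. 112.] rect x 504.8 y 335.4  28x25 ang -10.8
```

View pics/w39.png

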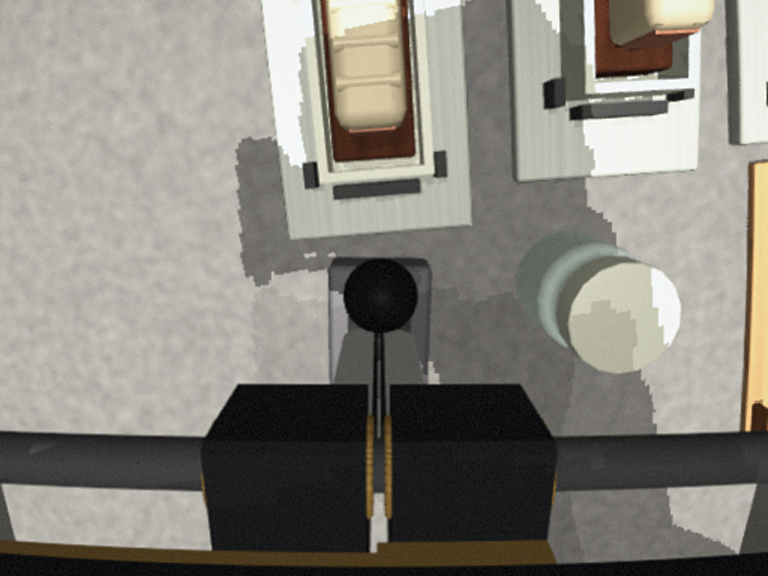

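>>> move_arm --commands '[0.004, 0, 0, 0, 0, 0, 0, 0.007, 0, 0, 0, 0, 0, 0, 0.007, 0, 0, 0, 0, 0, 0]'

```text
time: 57.1
tool_pos: [484.7, 340.6, 84.9]
tool_rot: [3.129, -0.271, -0.014]
contact_force: [-29.8, -0.0, 19.5]
width: 0.5
```

>>> move_arm --commands '[0.003, 0, 0, 0, 0, 0, 0, 0.003, 0, 0, 0, 0, 0, 0]'

```text
time: 57.35
tool_pos: [485.3, 340.6, 84.8]
tool_rot: [3.129, -0.269, -0.022]
contact_force: [-48.2, 0.4, 34.3]
width: 0.7
```

>>> move_arm --commands '[-0.02, 0, 0, 0, 0, 0, 0, -0.06, 0, 0, 0, 0, 0, 0, -0.07, 0, -0.05, 0, 0, 0, 0, -0.07, 0, -0.1, 0, 0, 0, 0, -0.07, 0, -0.13, 0, 0, 0, 0, -0.07, 0, -0.13, 0, 0, 0, 0, -0.07, 0, -0.13, 0, 0, 0, 0]'

```text
time: 58.22
tool_pos: [422.8, 351.3, 215.0]
tool_rot: [3.129, -0.274, -0.001]
contact_force: [0.1, 0.3, 0.5]
width: 0.6
```

Run:
```python
from wl import *
o,im,d,c=look('w40')
P=cloud(c,d);z=P[...,2]
reg=(P[...,1]>270)&(P[...,1]<420)&(P[...,0]<550)&(P[...,0]>430)
for q in comps(reg&(z>85)&(z<110),P,0,0,40,' ball'):
        Q=q[1];A=np.c_[2*Q,np.ones(len(Q))];s=np.linalg.lstsq(A,(Q**2).sum(1),rcond=None)[0];print('sphere',s[:3],np.sqrt(s[3]+s[:3]@s[:3]))
print(o['contact_force'])
for n in ('scene','side'):
    im,d=env.grab_frame(n);save(im,n+'1.png')
    P=cloud(cam(n),d);z=P[...,2];r=(P[...,0]>500)&(P[...,0]<700)&(P[...,1]>30)&(P[...,1]<400)
    comps(r&(z>70)&(z<82),P,0,0,60,n+' bone')
```

```text
t 58.225 [422.8 351.3 215. ] 0.013
 ball px [253.  88.] n 767 z [ 96. 101. 105.] rect x 505.7 y 335.0  26x25 ang 35.6
sphere [505.79686365 335.09346836  92.39000157] 12.818749030991654
[0.0801478  0.25885242 0.54822595]
scene bone px [255. 247.] n 315 z [71. 77. 80.] rect x 601.5 y 98.7  71x27 ang -2.7
scene bone px [286. 282.] n 256 z [71. 76. 79.] rect x 602.2 y 213.7  50x26 ang -1.0
scene bone px [326. 318.] n 368 z [71. 77. 79.] rect x 591.2 y 326.7  58x25 ang -5.8
side bone px [178. 122.] n 96 z [71. 75. 78.] rect x 587.3 y 322.7  57x27 ang -2.8
side bone px [203. 136.] n 78 z [72. 75. 79.] rect x 597.6 y 210.6  45x24 ang -0.6
side bone px [228. 153.] n 153 z [71. 77. 80.] rect x 598.1 y 98.4  68x29 ang -2.9
```

View pics/w40.png

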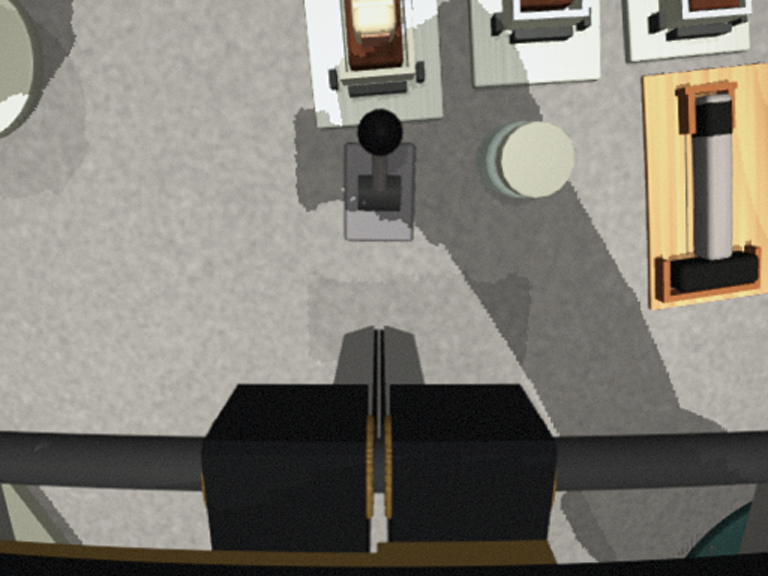

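View pics/side1.png

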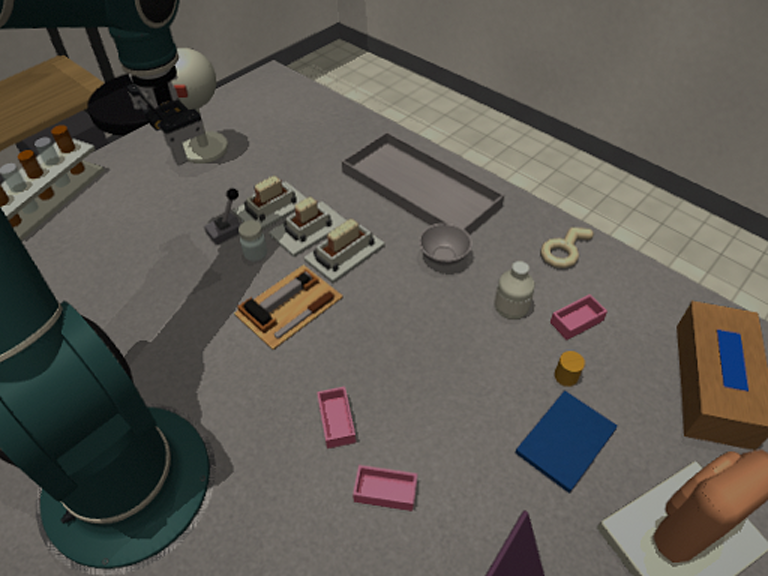

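```bash
python3 - <<'E'
from wl import *
def cen(im,u,v,r=14):
    g=cv2.cvtColor(im,cv2.COLOR_RGB2GRAY);h=g[v-r:v+r,u-r:u+r]
    n,L,st,ce=cv2.connectedComponentsWithStats((h<38).astype(np.uint8))
    i=1+np.argmax(st[1:,4]);return ce[i]+[u-r,v-r],st[i]
# scene/side expected pixels
for n in('scene','side'):
    c=cam(n);im1,d1=env.grab_frame(n);f=np.load(f'/tmp/{n}0.npz')
    for nm,im,p in(('off',f['im'],[432,349,92]),('on',im1,[508,335.5,92])):
        u,v=proj(c,np.array(p))[0]
        save(im[int(v)-25:int(v)+25,int(u)-25:int(u)+25],f'ball_{n}_{nm}.png',5)
        q,s=cen(im,int(round(u)),int(round(v)));print(n,nm,(u.round(1),v.round(1)),q.round(1),s,onplane(c,[q],92)[0].round(1))
E
cd pics; python3 -c "
import cv2,numpy as np
cv2.imwrite('balls.png',np.hstack([cv2.imread(f'ball_{n}_{m}.png')[:190,:190] if 0 else cv2.resize(cv2.imread(f'ball_{n}_{m}.png'),(190,190)) for n in('scene','side') for m in('off','on')]))"
```

```text
scene off (np.float64(398.7), np.float64(283.3)) [398.7 283.6] [ 9 10 11 10 93] [432.6 349.6  92. ]
scene on (np.float64(365.2), np.float64(295.5)) [366.3 295.3] [  9   8  13  12 121] [506.  336.2  92. ]
side off (np.float64(134.1), np.float64(138.4)) [133.5 138.2] [10 11  8  7 48] [431.3 351.3  92. ]
side on (np.float64(156.0), np.float64(128.3)) [154.5 129.2] [ 9 12  8  8 44] [502.  335.8  92. ]
```

View pics/balls.png

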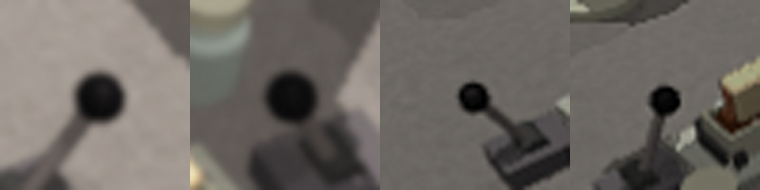

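Run:
```python
from h import *
print(env.get_obs()['time']);print(env.job_done())
```

```text
58.475
the job is handed in; nothing more can be done
None
```

I handed the job in at 58.5 s, with every step done in the order asked. One lamp measurement came out slightly short of the stated travel.

- **Specimens:** all three were there and sit fully down in their own cradles. Bone tops read about 65 mm, which is 4 mm of floor plus the bone. The short cradle was knocked about 5 cm aside partway through, so I measured it again before using it.
- **Hammer:** it lies flat and level in its T-shaped place, with its top at about 29.5 mm. It is within about 1 mm of centre, against 3 mm to spare.
- **Cradles:** each loaded cradle stands flat between the stops of its own stand. Rims read about 42 mm, level, and within about 1 mm of the bay centre.
- **Lamp:** I pushed the lever until it stopped moving under rising force. The measured ball travel was 72 to 75 mm in three views, against 77 mm stated. I put the gap down to measurement error, because the lever did not move further under the push and stayed put when I backed off.
- **Force at the lever stop:** the last push reached about 48 N along x and 34 N along z at the wrist, roughly 59 N in all. That is under the 120 N wrist limit and was made with the fingertips. It is above the 40 N set for the arm or gripper body, if fingertips count towards that.

I did not touch the jar, bottle, bowl, notebook, brass weight or pink look-alikes. The last side picture shows them where they were. The arm was clear of everything at hand-in.

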